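# Clear the squaring jig and hold a plaster pedestal in its corner

## Task

The relief tile is standing in the squaring jig: take it out and lean it at a slant against the timber rest block, its lower edge on the table, and let go of it. Then seat the plaster pedestal flat on the jig's bed with its base pressed firmly into the corner, long side flush along the long fence and short side flush against the short fence, and finish while still holding it pressed against both fences at once, as if waiting for glue to grab. Do not let the tile or the pedestal topple, and leave the other things on the table where they are.

Things in the scene. Friction and masses are not known exactly. Their poses are not given: they have to be found in the camera images.
- jig: Squaring jig, fixed: plywood bed 190 (x) x 230 (y) x 12 mm thick lying on the table, with two low aluminium fences on top; bed and fences are waxed and slippery. Origin under the bed's centre; x points towards the long fence, y along it, away from the short fence, z up. Its place and yaw vary.
- jig_corner (a point): The inside corner of the jig, where the inner faces of both fences meet on the bed's top (12 mm above the table), at x = +75, y = -95 mm in the jig's frame; axes as the jig's. The free pocket lies towards -x and +y from it.
- fence_long: Long fence of the jig, aluminium bar 20 (x) x 230 (y) mm, 26 mm high, on the bed along its +x edge. Origin under its centre, on the bed's top; axes as the jig's; it touches parts with its -x face.
- fence_short: Short fence of the jig, aluminium bar 130 (x) x 20 (y) mm, 26 mm high, on the bed along its -y edge, meeting the long fence. Origin under its centre, on the bed's top; axes as the jig's; it touches parts with its +y face.
- tile_center (a point): Centre of the plaster relief tile, a square slab 18 mm thick (its x), 120 mm long (its y), 120 mm high (its z, up); about 0.28 kg. It starts standing on edge on the jig's bed, in the corner's pocket, loose.
- tile: The same tile; origin at the centre of its underside, axes as above.
- tile_foot (a point): Centre of the tile's underside (60 mm below its centre); axes as the tile's.
- rest: Timber rest block, fixed to the table: 44 (x) x 150 (y) x 55 mm high, origin under its centre. Its place varies, left or right of the jig; its +x face looks away from the robot, with free table before it.
- pedestal_shaft (a point): Centre of the square shaft of the plaster pedestal, 69 mm above its underside. The shaft is 38 x 38 mm, from 38 to 100 mm above the underside (faces square to the pedestal's x and y). Below it is a step 56 x 56 mm (30 to 38 mm up) and the rectangular base 80 (x) x 100 (y) x 30 mm high. The shaft is central on the base. About 0.4 kg, loose; starts standing on the table on the side of the jig away from the rest.
- pedestal: The same pedestal; origin at the centre of its underside, y along the long side of its base.
- jar: Bystander: glue jar with steel cap, 56 mm across, 70 mm high, origin under its centre.
- drum: Bystander: plain round plaster drum, 70 mm across, 40 mm high, origin under its centre.
- baluster: Bystander: small turned plaster baluster, 52 mm across, 80 mm high, origin under its centre.
- brush: Bystander: brush lying on the table, low.
- mallet: Bystander: small mallet lying on the table, low.
- cup: Bystander: open mint-green cup, 72 mm across, 80 mm high, origin under its centre.
- offcut: Bystander: pine offcut 70 x 45 x 30 mm high, origin under its centre.
Things that resemble listed ones, but are neither listed nor needed, are in the scene too. What is shaped like the tile but black or yellow is not meant.

How it is judged:
On the way, in this order (a step that is already met when the one before it is completed fails the run):
1. the tile is let go, leaning against the rest with its lower edge on the table (contact force between tile and rest above 0.05 N and angle between tile_center's own z axis and vertical between 0.1 and 0.65 rad and angle between tile_center's own y axis and vertical between 1.42 and 1.72 rad and height (world z) of tile_foot below 0.009 m and contact force between tile and the arm below 0.05 N and contact force between tile and the fingers below 0.05 N and linear speed of tile below 0.02 m/s), for 0.3 s.
2. the pedestal is pressed against both fences at once, square on the bed (contact force between pedestal and fence_long above 2 N and contact force between pedestal and fence_short above 2 N and contact force between pedestal and the fingers above 1 N and angle between the y axis of pedestal and the y axis of jig, either way round below 0.05 rad and z of pedestal_shaft in the frame of jig_corner below 0.073 m and angle between pedestal_shaft's own z axis and vertical below 0.05 rad and x of pedestal_shaft in the frame of jig_corner above -0.0445 m and y of pedestal_shaft in the frame of jig_corner below 0.0545 m and linear speed of pedestal below 0.02 m/s), for 0.2 s.
At the end, for the whole second after the job is handed in: Tile let go and still, leaning 6 to 37 degrees from upright on the rest, lower edge level on the table. Pedestal flat on the bed, square to the long fence within 3 degrees, gaps under 4 mm, pressing each fence with over 2 N, fingers pressing it with over 1 N (all of step 1 and all of step 2); the arm keeps its last pose, push and grip.
It fails at once if the tile topples (angle between tile_center's own z axis and vertical above 1 rad).
It fails at once if the pedestal topples (angle between pedestal_shaft's own z axis and vertical above 0.7 rad).
It fails at once if one of the other things on the table is moved by more than 30 mm (distance of any of jar, drum, baluster, brush, mallet, cup, offcut from where it was at the start of the episode above 0.03 m).
It also fails if it takes over 72 s, if anything falls off the work surface, if the arm or the gripper's body presses on something with over 40 N, if the wrist force passes 120 N, or if a joint passes its speed limit or range.

## Robot

A 6-joint arm with a two-finger parallel gripper is mounted at the origin on the work surface. World frame = base frame: x ahead of the robot, y to its left, z up, the work surface at z = 0. Lengths are in m, angles in rad, forces in N, time in s.
With the tool pointing down it reaches from about 0.425 to 0.95 m from the base axis. Payload 3.5 kg.
Tool frame: the origin (TCP) lies at the very end of the fingers, on their centre line; the grasp point (between the pads) lies 19 mm behind it; z points along the fingers, y is the direction in which the jaws open and shut (so a half turn about z gives the same grasp; the last joint's range is limited). The gripper opens to 85 mm and grips with 20 to 120 N. Pads are 22 mm wide; open, the fingers measure 114 mm over their backs; the gripper's body (76 mm by 85 mm) begins 54 mm behind the grasp point. The pads swing forward as they close: fully open they stand 13 mm farther back than shut.
Start: joints at [1.106, 0.286, 1.577, -0, 1.279, -0.15], TCP at [0.209, 0.642, 0.196] pointing down, gripper open.
Joint ranges: [-2.77, 2.77], [-0.9, 2.22], [0.21, 2.48], [-1.53, 4.67], [0.24, 2.81], [-2.84, 2.84]. Speed limits (rad/s): [2.79, 2.79, 3.14, 3.14, 3.14, 3.14].

## Interface

Orientations are given as a unit quaternion [x, y, z, w].
In Python, from plant import get_state, read_camera, sign_off gives the robot as it stands.
- The arm moves only by the tool step_arm, never from a script. Its argument "targets" is a list that holds one entry, the list of rows, each a list of 5 numbers: the opening, from 0 (shut) to 1 (fully open), then the shift along the tool's x, y, z each as a share of 4 cm, from -1 to 1, then the turn about the tool's z as a share of 5 degrees, from -1 to 1. A call has 1 to 10 rows; each row shifts and turns the commanded pose from where the row before left it, along the tool's axes as they then stand; what a row does not reach is not made up. A row lasts 1/12 s, in which the tool goes at most 41.7 mm and 7.16 degrees, less where a joint would pass 70% of its speed; a pose out of reach is approached as far as the arm can. A call with a number of a shift or a turn outside -1 to 1 is refused whole. A call with a gripper value outside its range is refused whole. The fingers move at their own pace and stop on an object; "squeeze" is the grip in N (left out, the last holds). Time passes only in rows, so rows that do not move let the fingers close. It gives the time, the measured TCP pose, the force and the opening at its end, in the units of the state.
- get_state(): the state, without advancing time (a new reading comes with each control period).
- read_camera(name): name is "side" or "top" or "wrist"; returns a dict with "pixels" (384x512x3 uint8, red, green, blue), "range_z" (384x512 float32, m along the optical axis (not along the pixel's ray), 0 where there is no reading), "mtx" (3x3 intrinsics, pixels), "rvec" (rotation vector, rad) and "tvec" (3), from world to camera coordinates, as OpenCV has them. Camera axes: x right, y down, z forward; pixel columns grow to the right and rows downward; lengths in m; the calibration is good to about 2 mm. A picture is of the moment at which its call begins.
- sign_off(): hands the job in, once; it reports no verdict.
The state is a dict: "time": time; "qpos": joint angles; "dq": joint speeds; "joint_efforts": joint torques, N m; "eef_pos": TCP position; "tcp_rot": TCP orientation; "contact_force": force on the tool from outside, world axes, zero at the start; "wrist_torque": the same for the moment, N m; "opening": opening from 0.0 (shut) to 1.0 (fully open).
Only numpy, scipy, OpenCV 4.12 (cv2) and the standard library are available. Lean on these libraries where they do the work, as an engineer would, in place of code of your own. Each camera call takes 0.05 s, during which the arm holds its last target.

## Working session

There is one attempt and no reset: what is moved stays moved. The work goes in short steps, Python scripts to look and compute and a tool call to move; the robot and the scene stay as the last step left them, time stands still between calls to the robot, and variables do not carry over. Pictures are saved under pics/ and viewed, and the job is handed in when it is done.

Besides the shell and the picture viewer there is one more tool, called after "Call:" as name(argument=value, ...) on one line, values as JSON. step_arm: Moves the arm, as the interface text tells. Shift numbers are shares of 4 cm and turn numbers shares of 5 degrees, none past 1 either way. Its arguments: {"type":"object","properties":{"targets":{"type":"array"},"squeeze":{"type":"number"}},"required":["targets"]}

```bash
ls; mkdir -p pics; cat > h.py <<'E'
import numpy as np, cv2
from plant import get_state, read_camera
def cam(name):
    c=read_camera(name); R=cv2.Rodrigues(np.array(c['rvec'],float))[0]; c['R']=R; c['t']=np.array(c['tvec'],float).reshape(3); c['C']=-R.T@c['t']; c['mtx']=np.array(c['mtx']); return c
def ray(c,uv,z):
    uv=np.atleast_2d(np.array(uv,float)); d=(np.linalg.inv(c['mtx'])@np.c_[uv,np.ones(len(uv))].T).T@c['R']
    s=(z-c['C'][2])/d[:,2]; return c['C']+s[:,None]*d
def cloud(c):
    h,w=c['range_z'].shape; u,v=np.meshgrid(np.arange(w),np.arange(h)); z=c['range_z']
    K=c['mtx']; p=np.stack([(u-K[0,2])/K[0,0]*z,(v-K[1,2])/K[1,1]*z,z],-1)
    return (p-c['t'])@c['R']
def save(n,img,s=1):
    cv2.imwrite('pics/'+n,cv2.resize(img[:,:,::-1],None,fx=s,fy=s,interpolation=cv2.INTER_CUBIC))
E
python3 - <<'E'
from h import *
s=get_state(); print(s)
for n in ['top','side','wrist']:
    c=cam(n); save(n+'0.png',c['pixels'],1.5); print(n,c['C'],c['mtx'].tolist(),c['R'].round(3).tolist())
    np.savez(n+'0.npz',**{k:c[k] for k in['pixels','range_z','mtx','R','t','C']})
E
```

```text
pics
{'time': 0.0, 'qpos': array([ 1.10598491e+00,  2.87185188e-01,  1.57817308e+00, -6.47653667e-06,
        1.27859091e+00, -1.49998349e-01]), 'dq': array([ 0.00131374,  0.00042143,  0.00236315,  0.00036334,  0.00199837,
       -0.00051095]), 'joint_efforts': array([ 8.52083867e-04, -4.05993283e+01, -2.92620385e+01, -1.58208150e-04,
        5.87660688e-03,  5.37879458e-06]), 'eef_pos': array([0.20864522, 0.64117068, 0.19473638]), 'tcp_rot': array([ 1.56756299e-01,  9.87636610e-01, -1.12396261e-03, -3.53570329e-04]), 'contact_force': array([ 0.05463506,  0.9387715 , -0.77601465]), 'wrist_torque': array([ 0.03458109, -0.01964206,  0.06868379]), 'opening': 0.9989985225400582}
top [ 0.18166001 -0.02740029  1.59155018] [[490.5848011771342, 0.0, 251.59261702348635], [0.0, 490.5848011771342, 196.59693948836616], [0.0, 0.0, 1.0]] [[0.028, -1.0, 0.002], [-0.983, -0.027, -0.184], [0.184, 0.003, -0.983]]
side [ 0.42531847 -0.90794651  0.65112659] [[391.49606119708915, 0.0, 257.5623658692514], [0.0, 391.49606119708915, 193.58979780848466], [0.0, 0.0, 1.0]] [[0.999, -0.051, -0.019], [-0.043, -0.541, -0.84], [0.032, 0.839, -0.542]]
wrist [0.14487842 0.66273367 0.37344785] [[296.59157663892853, 0.0, 259.00286946424916], [0.0, 296.59157663892853, 186.75205976047408], [0.0, 0.0, 1.0]] [[0.309, 0.951, -0.003], [0.915, -0.297, 0.272], [0.258, -0.086, -0.962]]
```

View pics/top0.png

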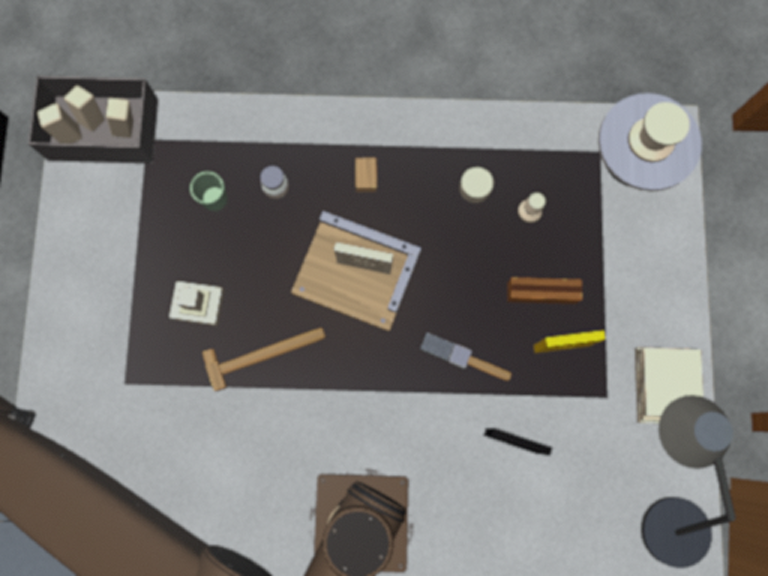

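View pics/side0.png

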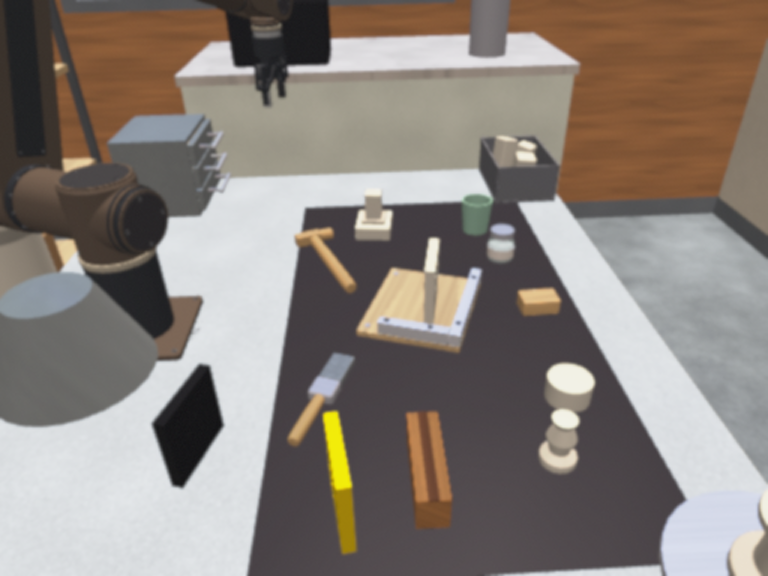

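View pics/wrist0.png

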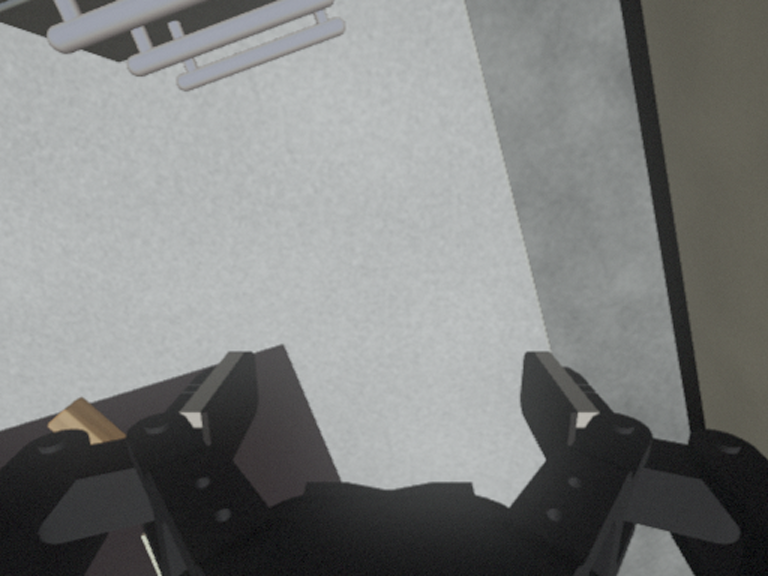

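The top view shows these objects (pixels in the 768x576 picture):
- **Jig:** (357,270).
- **Cream tile:** standing in the jig at (363,257). The yellow (570,341) and black (518,441) lookalikes are not meant.
- **Pedestal:** (197,302), on the left.
- **Rest candidate:** brown block at (546,290).

The square slab at (670,385) and the column at (660,130) are off the mat. I'll confirm with crops and measure.

```bash
python3 - <<'E'
from h import *
c=dict(np.load('top0.npz')); P=cloud(c)
im=c['pixels']
save('crop_top.png',im[130:235,90:410],2.5)
s=np.load('side0.npz')['pixels']; save('crop_side.png',s[110:360,200:400],2.4)
for n,(u,v) in dict(tile=(243,165),ped=(127,198),rest=(364,187),rest2=(364,197),rest3=(364,192),mat=(200,230),slab=(447,255),jig=(220,190),cup=(138,125)).items(): print(n,P[v,u].round(3),im[v,u])
E
```

```text
tile [0.582 0.009 0.017] [181 172 148]
ped [0.446 0.363 0.1  ] [205 210 199]
rest [ 0.511 -0.381  0.054] [132  90  53]
rest2 [ 0.478 -0.38   0.055] [142  96  57]
rest3 [ 0.493 -0.379  0.061] [78 48 35]
mat [0.363 0.142 0.014] [135 106  70]
slab [ 0.301 -0.636  0.055] [212 216 194]
jig [0.497 0.083 0.009] [177 152 117]
cup [0.713 0.368 0.009] [ 86 103  87]
```

View pics/crop_top.png

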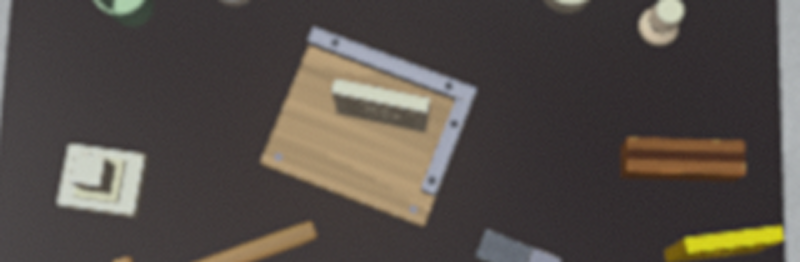

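View pics/crop_side.png

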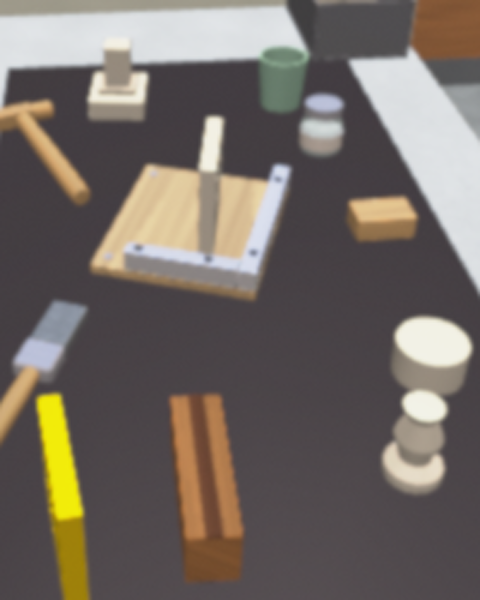

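Crops confirm the tile (cream, upright on the bed, rotated about 10° from the fence), the rest (brown block) and the pedestal (stepped base with a shaft). Next I'll measure them.

```bash
cat > meas.py <<'E'
from h import *
def rect(name,c,mask,z,prt=True):
    n,l,st,_=cv2.connectedComponentsWithStats(mask.astype(np.uint8)); 
    i=1+np.argmax(st[1:,4]); m=(l==i).astype(np.uint8)
    # subpixel-ish: upsample
    m8=cv2.resize(m*255,None,fx=8,fy=8,interpolation=cv2.INTER_LINEAR)
    m8=(m8>127).astype(np.uint8)
    cn=max(cv2.findContours(m8,cv2.RETR_EXTERNAL,cv2.CHAIN_APPROX_NONE)[0],key=cv2.contourArea)[:,0,:]
    uv=(cn+0.5)/8-0.5
    w=ray(c,uv,z)[:,:2].astype(np.float32)
    r=cv2.minAreaRect(w*1000)
    mm=cv2.moments((w*1000).reshape(-1,1,2).astype(np.float32))
    print(name,'px',st[i,4],'c',np.round(r[0],1),'size',np.round(r[1],1),'ang',round(r[2],1),'centroid',round(mm['m10']/mm['m00'],1),round(mm['m01']/mm['m00'],1))
    return w
E
python3 - <<'E'
from meas import *
for nm in ['top','side']:
    c=dict(np.load(nm+'0.npz')); P=cloud(c); Z=P[...,2]; X=P[...,0];Y=P[...,1]
    hsv=cv2.cvtColor(c['pixels'],cv2.COLOR_RGB2HSV).astype(int)
    H,S,V=hsv[...,0],hsv[...,1],hsv[...,2]
    reg=lambda x0,x1,y0,y1:(X>x0)&(X<x1)&(Y>y0)&(Y<y1)
    print(nm)
    rect('tiletop',c,reg(.4,.75,-.15,.2)&(Z>.105),.132)
    rect('rest',c,reg(.4,.57,-.5,-.25)&(Z>.045),.055)
    rect('shaft',c,reg(.35,.55,.25,.5)&(Z>.085),.1)
    rect('base',c,reg(.35,.55,.25,.5)&(Z>.008),.03)
    rect('fence',c,reg(.3,.75,-.15,.25)&(Z>.028)&(Z<.06)&(S<60),.038)
    rect('jigcol',c,reg(.3,.75,-.15,.25)&(V>90),.012)
E
```

```text
top
tiletop px 294 c [541.1  10.4] size [122.5  26.7] ang 79.3 centroid 541.3 10.1
rest px 653 c [ 493.5 -379. ] size [153.2  48.7] ang 89.7 centroid 493.9 -379.3
shaft px 167 c [446.9 368.6] size [44.3 42.1] ang 83.2 centroid 446.9 369.2
base px 804 c [448.4 368.2] size [107.4  88.1] ang 83.4 centroid 446.7 368.8
fence px 695 c [547.7  21.9] size [232.7 154.5] ang 70.3 centroid 572.6 -24.5
jigcol px 4151 c [533.7  29.2] size [241.5 205.4] ang 70.4 centroid 533.2 27.6
side
tiletop px 221 c [540.5  -9.7] size [165.  22.] ang 79.4 centroid 541.2 -7.3
rest px 1426 c [ 493.5 -383.1] size [161.5  46. ] ang 89.9 centroid 493.5 -382.6
shaft px 95 c [447.3 354.8] size [77.6 41.7] ang 87.5 centroid 447.0 356.2
base px 574 c [452.1 416.3] size [281.8  84.7] ang 84.6 centroid 447.5 400.3
fence px 734 c [547.   15.9] size [250.8 153.6] ang 69.9 centroid 560.7 -37.4
jigcol px 3677 c [552.   95.6] size [406.3 200.5] ang 70.4 centroid 533.6 43.6
```

Call:
step_arm(targets=[[[1,-0.7,-0.68,0,0],[1,-0.7,-0.68,0,0],[1,-0.7,-0.68,0,0],[1,-0.7,-0.68,0,0],[1,-0.7,-0.68,0,0],[1,-0.7,-0.68,0,0],[1,-0.7,-0.68,0,0],[1,-0.7,-0.68,0,0],[1,-0.7,-0.68,0,0],[1,-0.7,-0.68,0,0]]], squeeze=30)

```text
time: 0.98
eef_pos: [0.3912, 0.2947, 0.1959]
tcp_rot: [0.157, 0.988, -0.0, -0.0]
contact_force: [0.3, 0.1, -0.5]
opening: 1.003
```

Call:
step_arm(targets=[[[1,0,0,0,1],[1,0,0,0,1],[1,0,0,0,1],[1,0,0,0,1],[1,0,0,0,1],[1,0,0,0,1],[1,0,0,0,1],[1,0,0,0,1],[1,0,0,0,1],[1,0,0,0,1]]])

```text
time: 1.82
eef_pos: [0.3907, 0.2964, 0.1958]
tcp_rot: [0.561, 0.828, -0.0, -0.0]
contact_force: [0.5, 0.3, -0.4]
opening: 0.999
```

Call:
step_arm(targets=[[[1,0,0,0,1],[1,0,0,0,1],[1,0,0,0,1],[1,0,0,0,1],[1,0,0,0,1],[1,0,0,0,1],[1,0,0,0,0.5],[1,0,0,0,0],[1,0,0,0,0]]])

```text
time: 2.57
eef_pos: [0.3908, 0.2964, 0.1959]
tcp_rot: [0.769, 0.64, -0.0, -0.0]
contact_force: [-0.6, -0.5, 0.1]
opening: 1.003
```

```bash
cat > go.py <<'E'
from h import *
import sys
from scipy.spatial.transform import Rotation as Ro
def st():
    s=get_state(); R=Ro.from_quat(s['tcp_rot']).as_matrix(); y=np.degrees(np.arctan2(R[1,1],R[0,1])); return s,R,y
def to(x,y,z,yaw=None):
    s,R,yw=st(); d=R.T@(np.array([x,y,z])-s['eef_pos'])
    print('t',round(s['time'],2),'pos',s['eef_pos'].round(4),'jawyaw',round(yw,2),'F',s['contact_force'].round(1),'op',round(s['opening'],3))
    print('shift units (4cm):',(d/.04).round(3), 'norm mm',(1000*np.linalg.norm(d)).round(1), end=' ')
    if yaw is not None:
        e=(yaw-yw+90)%180-90; print('turn units',round(-e/5,2))
    else: print()
if __name__=='__main__': to(*map(float,sys.argv[1:]))
E
python3 go.py .5412 .0103 .195 -10.7
```

```text
t 2.57 pos [0.3908 0.2964 0.1959] jawyaw -10.47 F [-0.6 -0.5  0.1] op 1.003
shift units (4cm): [-6.35   4.997  0.022] norm mm 323.2 turn units 0.05
```

Call:
step_arm(targets=[[[1,-0.635,0.5,0,0.05],[1,-0.635,0.5,0,0],[1,-0.635,0.5,0,0],[1,-0.635,0.5,0,0],[1,-0.635,0.5,0,0],[1,-0.635,0.5,0,0],[1,-0.635,0.5,0,0],[1,-0.635,0.5,0,0],[1,-0.635,0.5,0,0],[1,-0.635,0.5,0,0]]])

```text
time: 3.4
eef_pos: [0.5405, 0.0081, 0.196]
tcp_rot: [0.77, 0.638, 0.0, -0.0]
contact_force: [0.2, -0.3, 0.1]
opening: 0.999
```

Call:
step_arm(targets=[[[1,0,0,0,0],[1,0,0,0,0],[1,0,0,0,0]]])

```text
time: 3.65
eef_pos: [0.5396, 0.0099, 0.1958]
tcp_rot: [0.77, 0.638, -0.0, -0.001]
contact_force: [-1.0, -0.1, 0.2]
opening: 0.998
```

```bash
python3 go.py .5412 .0103 .1 -10.7; python3 - <<'E'
from meas import *
c=cam('wrist'); save('w1.png',c['pixels'],1.5)
P=cloud(c); print(P[100:380:40,256].round(3))
s=cam('side'); save('s1.png',s['pixels'][90:300,180:400],2.5)
E
```

```text
t 3.65 pos [0.5396 0.0099 0.1958] jawyaw -10.77 F [-1.  -0.1  0.2] op 0.998
shift units (4cm): [0.016 0.039 2.395] norm mm 95.8 turn units -0.01
[[ 0.551  0.081  0.012]
 [ 0.546  0.049  0.132]
 [ 0.54   0.017  0.133]
 [ 0.533 -0.019  0.133]
 [ 0.51  -0.131  0.001]
 [ 0.498 -0.194  0.003]
 [ 0.554  0.077  0.374]]
```

View pics/w1.png

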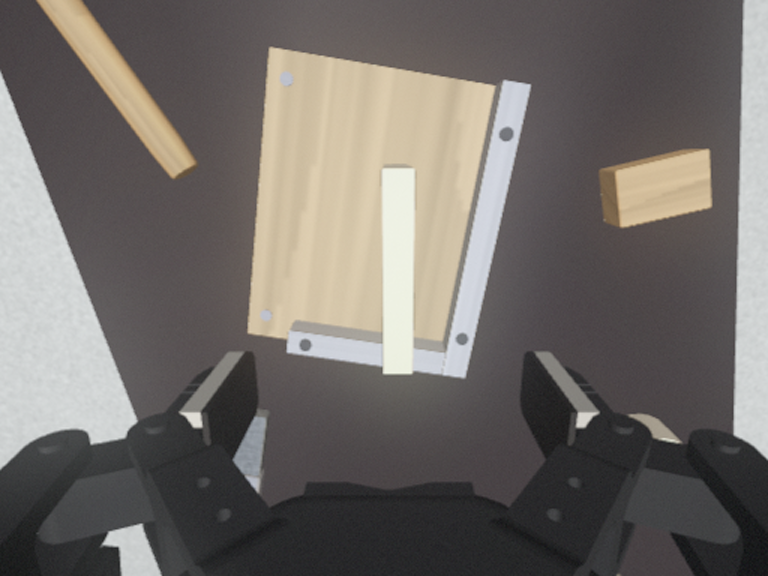

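View pics/s1.png

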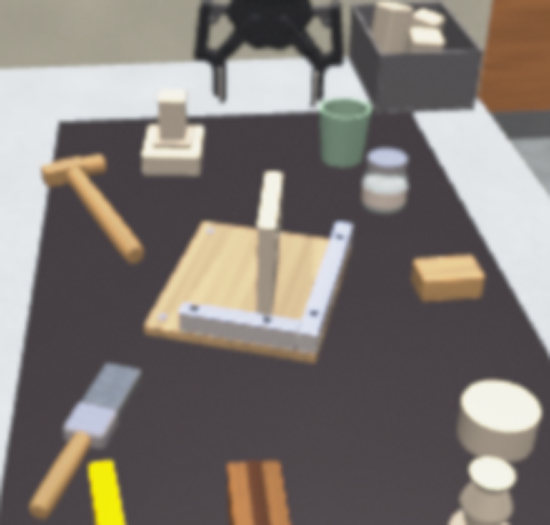

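The wrist view shows the tile top from (398,165) to (398,375), parallel to the pads and centred between them. I'll cross-check the tile and fence poses in this camera.

```bash
python3 - <<'E'
from meas import *
c=cam('wrist'); P=cloud(c); X,Y,Z=P[...,0],P[...,1],P[...,2]
np.savez('wj.npz',**{k:c[k] for k in['pixels','range_z','mtx','R','t','C']})
hsv=cv2.cvtColor(c['pixels'],cv2.COLOR_RGB2HSV).astype(int);S,V=hsv[...,1],hsv[...,2]
rect('tile',c,(Z>.125)&(Z<.14)&(Y<.1)&(Y>-.1)&(V>150),.132)
w=rect('fence',c,(Z>.033)&(Z<.045)&(S<50)&(V>120)&(Y<.2)&(Y>-.14)&(X>.4)&(X<.68),.038)
rect('bed',c,(Z>.006)&(Z<.1)&(Y<.2)&(Y>-.14)&(X>.38)&(X<.68)&(V>80),.012)
E
```

```text
tile px 2890 c [547.   10.8] size [120.1  18.7] ang 79.5 centroid 547.0 11.1
fence px 3944 c [599.7   5.1] size [230.8  48.2] ang 70.4 centroid 606.3 -8.5
bed px 28762 c [534.4  24. ] size [248.6 198. ] ang 70.4 centroid 534.1 27.4
```

Call:
step_arm(targets=[[[1,0,0.19,0,0],[1,0,0,0,0],[1,0,0,0.5,0],[1,0,0,0.5,0],[1,0,0,0.5,0],[1,0,0,0.5,0],[1,0,0,0.3,0],[1,0,0,0.3,0],[1,0,0,0,0]]])

```text
time: 4.55
eef_pos: [0.5458, 0.0086, 0.0895]
tcp_rot: [0.77, 0.638, -0.002, -0.002]
contact_force: [0.3, 0.1, -1.2]
opening: 1.005
```

Call:
step_arm(targets=[[[0,0,0,0,0],[0,0,0,0,0],[0,0,0,0,0],[0,0,0,0,0],[0,0,0,0,0],[0,0,0,0,0],[0,0,0,0,0],[0,0,0,0,0],[0,0,0,0,0],[0,0,0,0,0]]], squeeze=40)

```text
time: 5.38
eef_pos: [0.5481, 0.0081, 0.093]
tcp_rot: [0.77, 0.638, 0.0, 0.001]
contact_force: [-0.6, 0.2, 6.0]
opening: 0.191
```

```bash
python3 go.py .547 .0108 .2 -10.5
```

```text
t 5.38 pos [0.5481 0.0081 0.093 ] jawyaw -10.78 F [-0.6  0.2  6. ] op 0.191
shift units (4cm): [ 0.062 -0.037 -2.674] norm mm 107.0 turn units -0.06
```

Call:
step_arm(targets=[[[0,0,0,-0.2,0],[0,0,0,-0.3,0],[0,0,0,-0.4,0],[0,0,0,-0.4,0],[0,0,0,-0.4,0],[0,0,0,-0.4,0],[0,0,0,-0.3,0],[0,0,0,-0.2,0],[0,0,0,0,0]]])

```text
time: 6.13
eef_pos: [0.5485, 0.0081, 0.1983]
tcp_rot: [0.77, 0.638, 0.001, 0.001]
contact_force: [0.4, -0.4, -1.9]
opening: 0.192
```

```bash
python3 go.py .58 -.379 .2 0; python3 - <<'E'
from meas import *
s=cam('side'); save('s2.png',s['pixels'][30:300,150:420],2)
c=cam('top'); P=cloud(c); X,Y,Z=P[...,0],P[...,1],P[...,2]; 
hsv=cv2.cvtColor(c['pixels'],cv2.COLOR_RGB2HSV).astype(int);S,V=hsv[...,1],hsv[...,2]
w=cam('wrist'); save('w2.png',w['pixels'],1.2)
# rest top plane refined
for nm in ['top','side']:
    c=dict(np.load(nm+'0.npz')); P=cloud(c); m=(P[...,0]>.4)&(P[...,0]<.57)&(P[...,1]>-.5)&(P[...,1]<-.25)
    q=P[m&(abs(P[...,2]-.055)<.004)]; print(nm,np.percentile(q[:,0],[0,1,50,99,100]).round(4),np.percentile(q[:,1],[0,1,50,99,100]).round(4))
E
```

```text
t 6.13 pos [0.5485 0.0081 0.1983] jawyaw -10.79 F [ 0.4 -0.4 -1.9] op 0.192
shift units (4cm): [-9.358  2.586 -0.035] norm mm 388.3 turn units -2.16
top [0.4723 0.4731 0.4937 0.5162 0.5172] [-0.4544 -0.4534 -0.378  -0.3069 -0.3064]
side [0.472  0.4723 0.4936 0.5153 0.5162] [-0.4558 -0.4542 -0.3895 -0.3059 -0.3039]
```

View pics/s2.png

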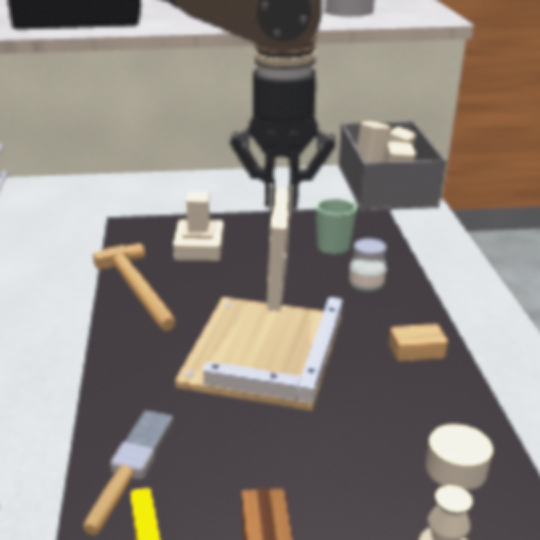

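Call:
step_arm(targets=[[[0,0,0,0,-0.72],[0,0,0,0,-0.72],[0,0,0,0,-0.72],[0,0,0,0,0]]])

```text
time: 6.62
eef_pos: [0.5466, 0.0083, 0.1944]
tcp_rot: [0.707, 0.708, -0.001, -0.001]
contact_force: [0.2, -0.6, -3.7]
opening: 0.19
```

```bash
python3 go.py .545 -.379 .198 0
```

```text
t 6.62 pos [0.5466 0.0083 0.1944] jawyaw 0.07 F [ 0.2 -0.6 -3.7] op 0.19
shift units (4cm): [-9.683 -0.053 -0.094] norm mm 387.4 turn units 0.01
```

Call:
step_arm(targets=[[[0,-0.4,0,0,0],[0,-0.8,0,-0.1,0],[0,-0.85,0,0,0],[0,-0.85,0,0,0],[0,-0.85,0,0,0],[0,-0.85,0,0,0],[0,-0.85,0,0,0],[0,-0.85,0,0,0],[0,-0.85,0,0,0],[0,-0.85,0,0,0]]])

```text
time: 7.45
eef_pos: [0.5469, -0.3131, 0.1988]
tcp_rot: [0.708, 0.706, -0.0, -0.001]
contact_force: [0.9, 0.3, -3.3]
opening: 0.192
```

Call:
step_arm(targets=[[[0,-0.8,0,0,0],[0,-0.6,0,0,0],[0,-0.28,0,0,0],[0,0,0,0,0],[0,0,0,0,0],[0,0,0,0,0]]])

```text
time: 7.95
eef_pos: [0.5477, -0.3772, 0.1995]
tcp_rot: [0.707, 0.707, 0.0, -0.001]
contact_force: [0.7, -0.0, -3.4]
opening: 0.188
```

```bash
python3 go.py .543 -.379 .1 0;  python3 - <<'E'
from meas import *
w=cam('wrist'); save('w3.png',w['pixels'],1.2)
P=cloud(w); X,Y,Z=P[...,0],P[...,1],P[...,2]
m=(abs(Z-.055)<.006)&(X<.53)&(X>.4); q=P[m]; print(len(q),q.min(0),q.max(0))
s=cam('side'); save('s3.png',s['pixels'][100:,150:450],2)
P=cloud(s); m=(P[...,0]>.5)&(P[...,0]<.6)&(P[...,1]>-.5)&(P[...,1]<-.28)&(P[...,2]>.07)&(P[...,2]<.19)
q=P[m]; print(len(q),np.percentile(q,[1,50,99],axis=0).round(4))
for z in np.arange(.1,.2,.01):
    k=q[abs(q[:,2]-z)<.005]
    if len(k): print(z.round(3),len(k),np.percentile(k[:,0],[2,50,98]).round(4),np.percentile(k[:,1],[2,50,98]).round(4))
E
```

```text
t 7.95 pos [ 0.5477 -0.3772  0.1995] jawyaw 0.05 F [ 0.7 -0.  -3.4] op 0.188
shift units (4cm): [-0.05  -0.114  2.488] norm mm 99.6 turn units 0.01
5234 [ 0.40005006 -0.48004398  0.04911526] [ 0.51991375 -0.30546736  0.06091295]
728 [[ 0.5338 -0.4354  0.1201]
 [ 0.5355 -0.4189  0.157 ]
 [ 0.5526 -0.3174  0.1893]]
0.12 49 [0.5337 0.5343 0.5515] [-0.4346 -0.4276 -0.324 ]
0.13 98 [0.5338 0.5344 0.5507] [-0.435  -0.4149 -0.319 ]
0.14 97 [0.534  0.5347 0.552 ] [-0.4348 -0.4216 -0.3171]
0.15 99 [0.5341 0.5349 0.5511] [-0.4349 -0.4189 -0.3231]
0.16 103 [0.5342 0.5353 0.5519] [-0.4355 -0.4204 -0.3184]
0.17 114 [0.5345 0.5355 0.5525] [-0.435  -0.4193 -0.3247]
0.18 106 [0.5349 0.5358 0.5524] [-0.4349 -0.4163 -0.3209]
0.19 62 [0.5352 0.5361 0.5534] [-0.4357 -0.4168 -0.3157]
```

View pics/w3.png

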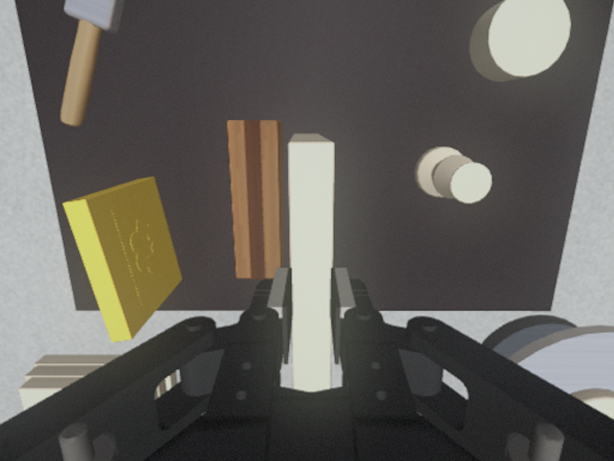

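View pics/s3.png

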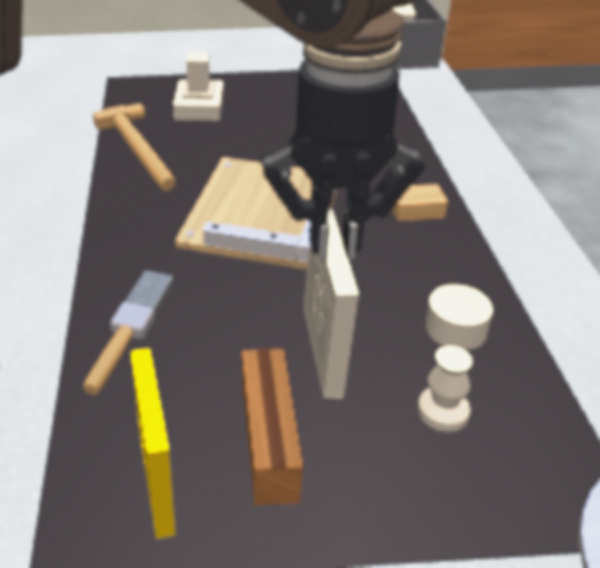

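The wrist and side pictures show the tile hanging parallel to the rest, with its -x face about 18 mm from the rest's +x face. That gives a lean of about 18°. Lowering now.

Call:
step_arm(targets=[[[0,0,0.04,0.3,0],[0,0,0,0.5,0],[0,0,0,0.5,0],[0,0,0,0.5,0],[0,0,0,0.4,0],[0,0,0,0.3,0],[0,0,0,0.15,0],[0,0,0,0,0],[0,0,0,0,0]]])

```text
time: 8.8
eef_pos: [0.5495, -0.3789, 0.0944]
tcp_rot: [0.707, 0.707, 0.0, 0.0]
contact_force: [0.5, 0.0, -2.9]
opening: 0.19
```

Call:
step_arm(targets=[[[0,0,0,0.05,0],[0,0,0,0.05,0],[0,0,0,0.05,0],[0,0,0,0,0],[0,0,0,0,0]]])

```text
time: 9.22
eef_pos: [0.5492, -0.379, 0.0883]
tcp_rot: [0.707, 0.707, 0.0, 0.0]
contact_force: [-0.3, 0.3, -1.8]
opening: 0.187
```

Call:
step_arm(targets=[[[0,0,0,0.05,0],[0,0,0,0.05,0],[0,0,0,0,0],[0,0,0,0,0]]])

```text
time: 9.55
eef_pos: [0.549, -0.3789, 0.0838]
tcp_rot: [0.707, 0.707, -0.0, -0.0]
contact_force: [-0.4, -0.2, -2.8]
opening: 0.195
```

Call:
step_arm(targets=[[[0,0,0,0.04,0],[0,0,0,0.04,0],[0,0,0,0,0],[0,0,0,0,0]]])

```text
time: 9.88
eef_pos: [0.5494, -0.3793, 0.0812]
tcp_rot: [0.707, 0.707, -0.0, 0.0]
contact_force: [0.3, -0.2, -1.7]
opening: 0.19
```

Call:
step_arm(targets=[[[0,0,0,0.03,0],[0,0,0,0.03,0],[0,0,0,0,0],[0,0,0,0,0]]])

```text
time: 10.22
eef_pos: [0.5502, -0.3795, 0.0811]
tcp_rot: [0.707, 0.707, 0.0, 0.001]
contact_force: [-1.5, 2.1, 5.1]
opening: 0.187
```

Call:
step_arm(targets=[[[0.22,0,0,0,0],[0.26,0,0,0,0],[0.3,0,0,0,0],[0.35,0,0,0,0],[0.4,0,0,0,0],[0.5,0,0,0,0],[0.5,0,0,0,0],[0.5,0,0,0,0]]])

```text
time: 10.88
eef_pos: [0.5492, -0.379, 0.0784]
tcp_rot: [0.707, 0.707, 0.0, -0.0]
contact_force: [-0.6, -0.1, -0.5]
opening: 0.499
```

```bash
cat > tl.py <<'E'
from meas import *
import sys
s=cam('side'); save(sys.argv[1],s['pixels'][150:,150:450],2.5)
P=cloud(s); m=(P[...,0]>.45)&(P[...,0]<.6)&(P[...,1]>-.5)&(P[...,1]<-.28)
q=P[m]
for z in np.arange(.01,.14,.01):
    k=q[(abs(q[:,2]-z)<.005)&(q[:,1]<-.40)]
    if len(k): print(z.round(3),len(k),np.percentile(k[:,0],[2,50,98]).round(4),np.percentile(k[:,1],[2,50,98]).round(4))
E
python3 tl.py s4.png; python3 go.py .5 -.379 .1 0
```

```text
0.01 128 [0.472  0.5035 0.5519] [-0.455  -0.4533 -0.4111]
0.02 126 [0.472  0.5039 0.5514] [-0.4551 -0.4529 -0.4095]
0.03 142 [0.472  0.5056 0.5518] [-0.4555 -0.4532 -0.4088]
0.04 135 [0.472  0.5033 0.5514] [-0.4551 -0.453  -0.403 ]
0.05 450 [0.4722 0.4959 0.5465] [-0.4545 -0.4359 -0.4019]
0.06 289 [0.4746 0.4978 0.5497] [-0.4522 -0.4317 -0.4016]
0.07 53 [0.5351 0.5412 0.553 ] [-0.4372 -0.4353 -0.4053]
0.08 51 [0.5352 0.5407 0.5523] [-0.4373 -0.4356 -0.4013]
0.09 57 [0.5351 0.5402 0.553 ] [-0.4372 -0.4357 -0.402 ]
0.1 52 [0.5353 0.5414 0.5524] [-0.4375 -0.4358 -0.4065]
0.11 55 [0.5354 0.5395 0.5515] [-0.4375 -0.4358 -0.4017]
0.12 178 [0.5355 0.5441 0.5532] [-0.4371 -0.4216 -0.402 ]
t 10.93 pos [ 0.5492 -0.379   0.0784] jawyaw 0.01 F [ 0.4 -0.3 -0.8] op 0.496
shift units (4cm): [ 1.00e-03 -1.23e+00 -5.39e-01] norm mm 53.7 turn units 0.0
```

View pics/s4.png

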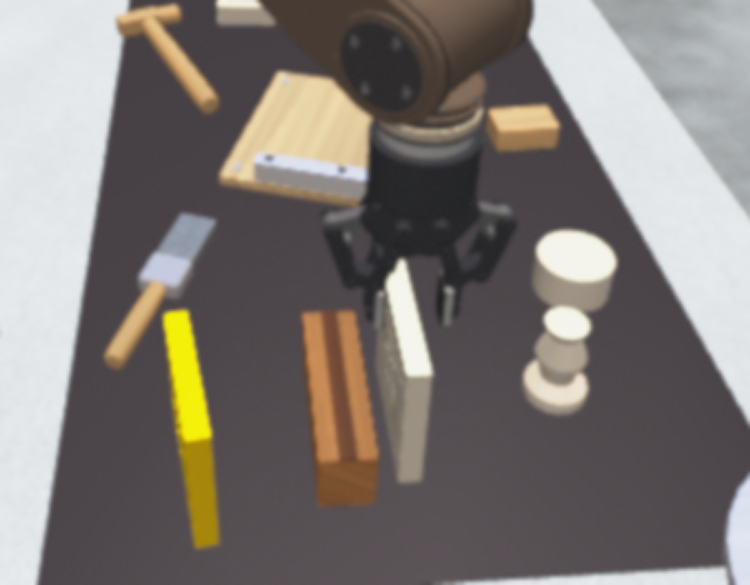

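The side picture shows the tile standing free at (405,380), upright, with its rear face 19 mm from the rest. I'll raise slightly and widen the fingers. Then I'll push its top toward the rest with the +x finger.

Call:
step_arm(targets=[[[0.7,0,0,-0.15,0],[0.7,0,0,-0.2,0],[0.7,0,0,-0.2,0],[0.7,0,0,0,0],[0.7,0,-0.12,0,0],[0.7,0,-0.12,0,0],[0.7,0,-0.12,0,0],[0.7,0,-0.12,0,0],[0.7,0,0,0,0]]])

```text
time: 11.68
eef_pos: [0.5286, -0.3788, 0.0999]
tcp_rot: [0.707, 0.707, -0.0, -0.001]
contact_force: [0.3, -0.3, 0.1]
opening: 0.7
```

Call:
step_arm(targets=[[[0.7,0,-0.06,0,0],[0.7,0,-0.06,0,0],[0.7,0,-0.06,0,0],[0.7,0,-0.06,0,0],[0.7,0,-0.06,0,0],[0.7,0,0,0,0]]])

```text
time: 12.18
eef_pos: [0.5176, -0.379, 0.1005]
tcp_rot: [0.707, 0.707, -0.0, -0.0]
contact_force: [0.3, -0.3, 0.2]
opening: 0.697
```

```bash
python3 tl.py s5.png|tail -6; python3 go.py .5 -.379 .1 0
```

```text
0.07 51 [0.5353 0.5402 0.5528] [-0.4374 -0.4354 -0.4045]
0.08 50 [0.5354 0.5402 0.5522] [-0.4368 -0.4352 -0.4019]
0.09 54 [0.5351 0.5404 0.5529] [-0.4376 -0.4355 -0.4075]
0.1 54 [0.5354 0.54   0.5526] [-0.4373 -0.4355 -0.4051]
0.11 55 [0.5354 0.5407 0.553 ] [-0.4375 -0.4355 -0.4014]
0.12 180 [0.5355 0.5442 0.553 ] [-0.4369 -0.4213 -0.4008]
t 12.23 pos [ 0.5178 -0.379   0.1005] jawyaw 0.0 F [0.7 0.5 0.7] op 0.702
shift units (4cm): [ 0.001 -0.445  0.014] norm mm 17.8 turn units 0.0
```

View pics/s5.png

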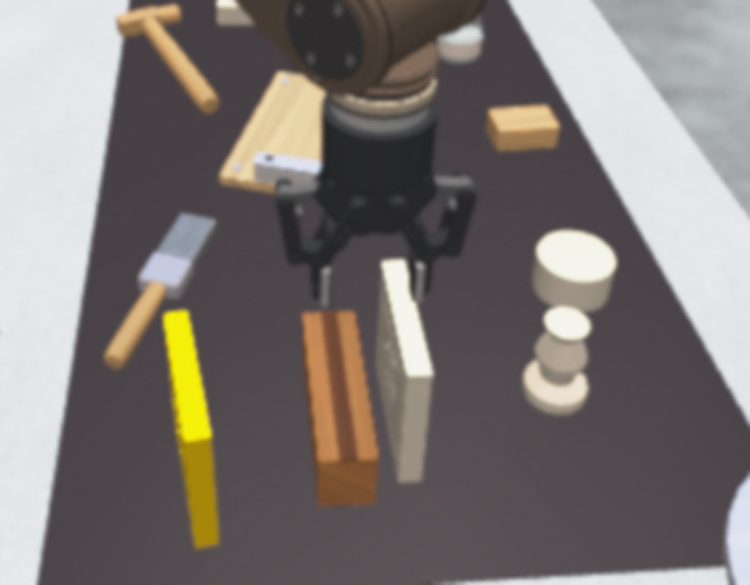

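Call:
step_arm(targets=[[[0.7,0,-0.05,0,0],[0.7,0,-0.05,0,0],[0.7,0,-0.05,0,0],[0.7,0,-0.05,0,0],[0.7,0,-0.05,0,0],[0.7,0,-0.05,0,0],[0.7,0,-0.05,0,0],[0.7,0,0,0,0]]])

```text
time: 12.9
eef_pos: [0.5036, -0.379, 0.1005]
tcp_rot: [0.707, 0.707, -0.0, -0.0]
contact_force: [0.9, 0.3, 0.3]
opening: 0.703
```

```bash
python3 tl.py s6.png|tail -6; python3 go.py .5 -.379 .1 0
```

```text
0.07 50 [0.5352 0.5415 0.5526] [-0.4376 -0.4354 -0.4041]
0.08 55 [0.5353 0.5393 0.552 ] [-0.4371 -0.4353 -0.4021]
0.09 54 [0.5352 0.5405 0.5533] [-0.4378 -0.4354 -0.4014]
0.1 55 [0.5355 0.5398 0.5526] [-0.4371 -0.4354 -0.4046]
0.11 56 [0.5354 0.5413 0.553 ] [-0.4377 -0.4355 -0.4018]
0.12 173 [0.5355 0.544  0.5531] [-0.4366 -0.4205 -0.4011]
t 12.95 pos [ 0.5038 -0.3791  0.1006] jawyaw -0.0 F [ 0.4 -0.3  0.6] op 0.697
shift units (4cm): [ 0.002 -0.095  0.014] norm mm 3.8 turn units -0.0
```

View pics/s6.png

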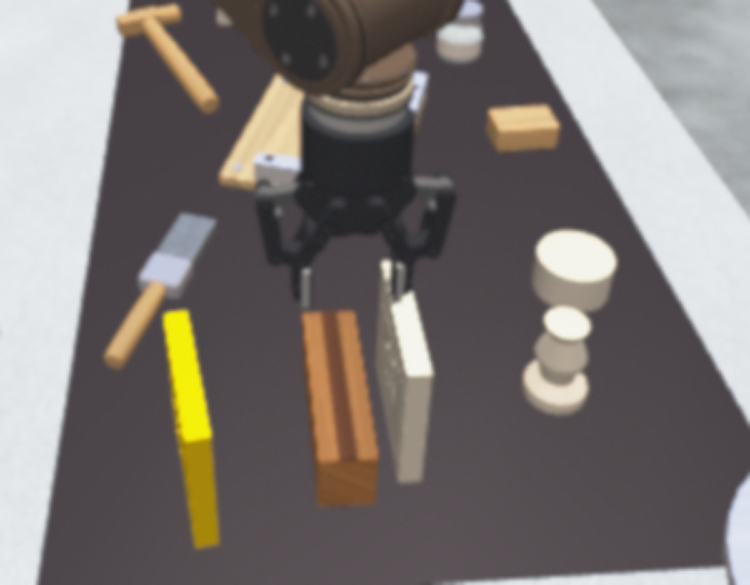

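```bash
python3 - <<'E'
from meas import *
w=cam('wrist'); save('w6.png',w['pixels'],1.2)
P=cloud(w)
s=cam('side'); P=cloud(s); save('s6b.png',s['pixels'][230:330,260:340],6)
m=(P[...,0]>.44)&(P[...,0]<.62)&(P[...,1]>-.42)&(P[...,1]<-.36)&(P[...,2]>.095)&(P[...,2]<.16)
q=P[m]
for z in np.arange(.1,.16,.01):
    k=q[abs(q[:,2]-z)<.005]; h,e=np.histogram(k[:,0],bins=18,range=(.44,.62)); print(z.round(2),h)
E
```

```text
0.1 [ 0  0  0  0  0  0  0  0  0 23  0  0  0  0  0  0  0  0]
0.11 [ 0  0  0  0  0  0  0  0  0 28  0  0  0  0  0  0  0  0]
0.12 [  0   0   0   0   0   0   0   0   0  64 125  42   0   0   0   0   0   0]
0.13 [0 0 0 0 0 0 0 0 0 0 0 0 0 0 0 0 0 0]
0.14 [0 0 1 2 0 0 0 0 0 2 0 0 0 0 0 0 0 0]
0.15 [ 0  2 18  8  0  0  0  0  0 22 10  0  0  0  0  0  0  0]
```

View pics/w6.png

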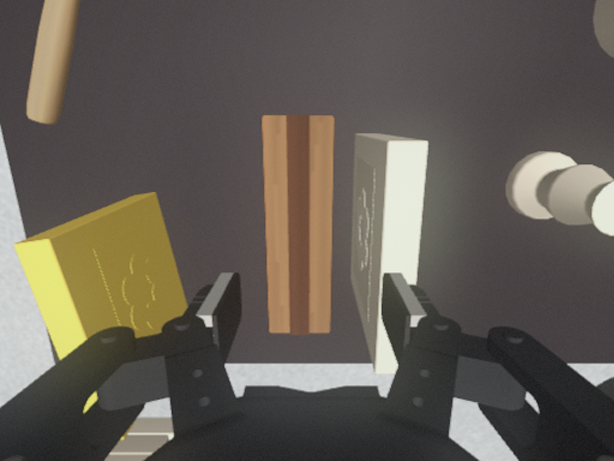

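View pics/s6b.png

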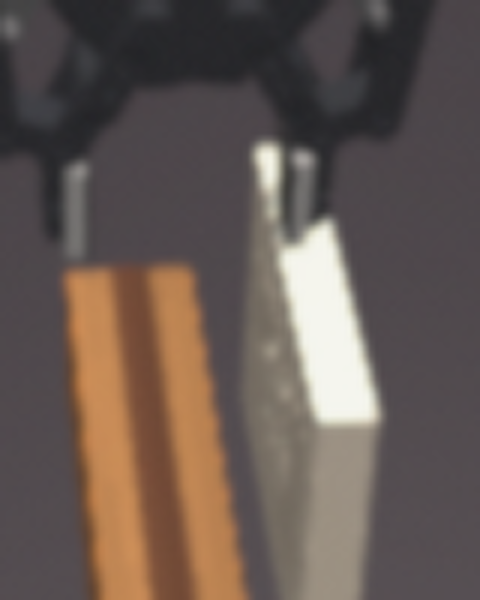

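The wrist and side pictures show the open fingertip at (400,290) passing just above the tile's top. The fingertips stand back when open, so the tile was not touched. I'll go to the far side with the fingers shut and push from there.

Call:
step_arm(targets=[[[0.7,0,0,-0.5,0],[0.7,0,0,-0.75,0],[0,0,0.5,0,0],[0,0,0.5,0,0],[0,0,0.5,0,0],[0,0,0.5,0,0],[0,0,0.4,0,0],[0,0,0,0,0],[0,0,0,0,0],[0,0,0,0,0]]])

```text
time: 13.88
eef_pos: [0.5993, -0.3789, 0.1501]
tcp_rot: [0.707, 0.707, -0.0, -0.001]
contact_force: [-0.0, -0.5, 0.5]
opening: -0.003
```

Call:
step_arm(targets=[[[0,0,0,0.4,0],[0,0,0,0.4,0],[0,0,0,0.35,0],[0,0,0,0,0],[0,0,0,0,0]]])

```text
time: 14.3
eef_pos: [0.5987, -0.3785, 0.1031]
tcp_rot: [0.707, 0.707, -0.0, -0.002]
contact_force: [0.5, -0.6, -0.2]
opening: -0.001
```

```bash
python3 tl.py s7.png|tail -2; python3 go.py .57 -.379 .1 0
```

```text
0.11 55 [0.5355 0.5395 0.5515] [-0.4375 -0.4355 -0.4026]
0.12 180 [0.5357 0.5443 0.5529] [-0.4369 -0.4213 -0.4006]
t 14.35 pos [ 0.5996 -0.3791  0.1046] jawyaw -0.01 F [-0.1  0.6  1.1] op -0.0
shift units (4cm): [ 0.003 -0.739  0.114] norm mm 29.9 turn units -0.0
```

View pics/s7.png

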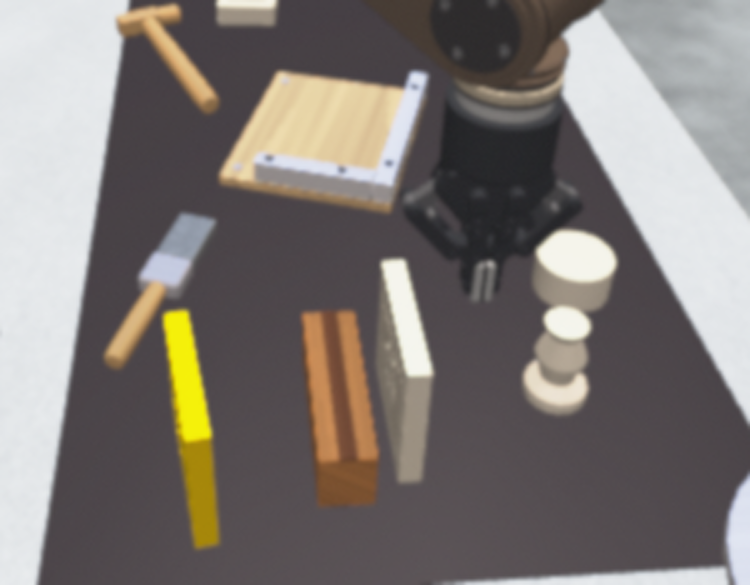

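Shut fingers are at (483,280), on the far side of the tile (405,370). Now a slow push.

Call:
step_arm(targets=[[[0,0,0,0.1,0],[0,0,-0.15,0,0],[0,0,-0.15,0,0],[0,0,-0.15,0,0],[0,0,-0.15,0,0],[0,0,-0.05,0,0],[0,0,-0.05,0,0],[0,0,-0.05,0,0],[0,0,-0.05,0,0],[0,0,0,0,0]]])

```text
time: 15.18
eef_pos: [0.5677, -0.379, 0.1005]
tcp_rot: [0.707, 0.707, -0.0, -0.0]
contact_force: [1.0, -0.1, -0.5]
opening: -0.001
```

```bash
python3 tl.py s8.png|tail -2; python3 go.py .54 -.379 .1 0
```

```text
0.11 59 [0.5355 0.5407 0.5529] [-0.4376 -0.4356 -0.4021]
0.12 176 [0.5356 0.5442 0.5531] [-0.4368 -0.4206 -0.4008]
t 15.23 pos [ 0.5679 -0.379   0.1005] jawyaw 0.01 F [ 0.4  0.3 -1.6] op 0.006
shift units (4cm): [ 0.    -0.699  0.013] norm mm 28.0 turn units 0.0
```

Call:
step_arm(targets=[[[0,0,-0.05,0,0],[0,0,-0.05,0,0],[0,0,-0.05,0,0],[0,0,-0.05,0,0],[0,0,-0.05,0,0],[0,0,-0.05,0,0],[0,0,0,0,0]]])

```text
time: 15.82
eef_pos: [0.5556, -0.379, 0.1005]
tcp_rot: [0.707, 0.707, -0.0, -0.0]
contact_force: [0.2, 0.5, -0.5]
opening: -0.003
```

```bash
python3 tl.py s9.png|tail -6; python3 go.py .54 -.379 .1 0
```

```text
0.07 53 [0.535  0.5399 0.5528] [-0.4376 -0.4358 -0.4057]
0.08 51 [0.5352 0.5395 0.5523] [-0.437  -0.4354 -0.4023]
0.09 58 [0.5352 0.5403 0.5531] [-0.4378 -0.4357 -0.4032]
0.1 53 [0.5354 0.5414 0.5526] [-0.4373 -0.4354 -0.4044]
0.11 54 [0.5355 0.5408 0.5532] [-0.4379 -0.4354 -0.4013]
0.12 179 [0.5355 0.544  0.553 ] [-0.4368 -0.4205 -0.4005]
t 15.87 pos [ 0.5558 -0.379   0.1005] jawyaw -0.0 F [-0.3  0.2  0.4] op 0.0
shift units (4cm): [ 0.001 -0.395  0.013] norm mm 15.8 turn units -0.0
```

View pics/s9.png

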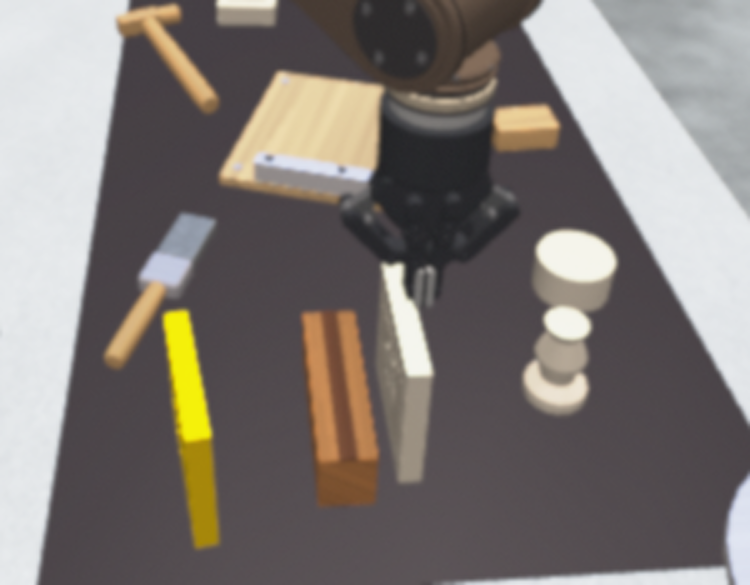

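```bash
python3 - <<'E'
from meas import *
s=cam('side')
def pj(p): return cv2.projectPoints(np.array([p],float),cv2.Rodrigues(s['R'])[0],s['t'],s['mtx'],None)[0].ravel().round(1)
t=get_state()['eef_pos']; print('tcp',(pj(t)-[150,150])*2.5)
print('tile top edge', (pj([.553,-.379,.12])-[150,150])*2.5,(pj([.535,-.379,.12])-[150,150])*2.5)
save('s10.png',s['pixels'][220:340,270:350],6)
P=cloud(s); print(P[262:275,318:326,2].round(3)); print(P[262:275,318:326,1].round(3))
w=cam('wrist'); save('w10.png',w['pixels'],1.2)
E
```

```text
tcp [418.25 332.5 ]
tile top edge [416.   314.25] [392.25 315.5 ]
[[ 0.163  0.163  0.165  0.164  0.164  0.164  0.16   0.159]
 [ 0.162  0.162  0.16   0.16   0.16   0.161  0.156  0.158]
 [ 0.158  0.158  0.159  0.16   0.16   0.158  0.154  0.156]
 [ 0.157  0.156  0.156  0.157  0.156  0.156  0.151  0.153]
 [ 0.153  0.155  0.153  0.154  0.153  0.15   0.15   0.149]
 [ 0.152  0.152  0.15   0.151  0.153  0.145  0.147  0.147]
 [ 0.149  0.15   0.15   0.149  0.15   0.145  0.144  0.144]
 [ 0.146  0.147  0.147  0.146  0.147  0.143  0.142  0.001]
 [ 0.143  0.144  0.144  0.144  0.144  0.    -0.001  0.001]
 [ 0.142  0.142  0.142  0.141  0.141  0.    -0.001  0.001]
 [ 0.139  0.138  0.14   0.137  0.138  0.002  0.001  0.002]
 [ 0.001  0.001 -0.001  0.003  0.002  0.002  0.     0.001]
 [-0.001  0.001 -0.     0.001  0.001  0.003  0.    -0.001]]
[[-0.389 -0.388 -0.39  -0.389 -0.39  -0.39  -0.385 -0.385]
 [-0.389 -0.389 -0.388 -0.388 -0.389 -0.39  -0.384 -0.386]
 [-0.388 -0.388 -0.389 -0.39  -0.391 -0.389 -0.385 -0.387]
 [-0.39  -0.388 -0.388 -0.389 -0.389 -0.389 -0.384 -0.386]
 [-0.388 -0.39  -0.388 -0.389 -0.389 -0.386 -0.386 -0.385]
 [-0.389 -0.389 -0.388 -0.388 -0.391 -0.383 -0.385 -0.385]
 [-0.389 -0.39  -0.391 -0.389 -0.39  -0.386 -0.385 -0.385]
 [-0.389 -0.39  -0.389 -0.389 -0.389 -0.385 -0.385 -0.24 ]
 [-0.388 -0.389 -0.39  -0.39  -0.389 -0.243 -0.241 -0.243]
 [-0.389 -0.39  -0.389 -0.388 -0.389 -0.246 -0.245 -0.247]
 [-0.388 -0.388 -0.39  -0.387 -0.388 -0.25  -0.25  -0.251]
 [-0.253 -0.252 -0.251 -0.255 -0.253 -0.254 -0.253 -0.253]
 [-0.254 -0.256 -0.255 -0.256 -0.256 -0.258 -0.256 -0.254]]
```

View pics/s10.png

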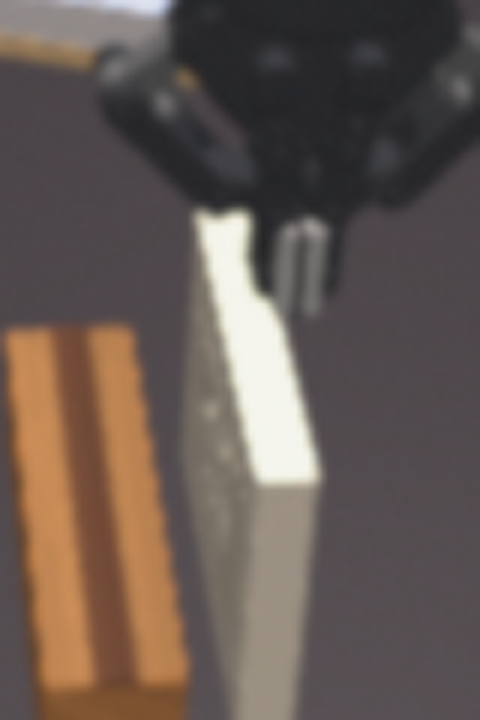

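View pics/w10.png

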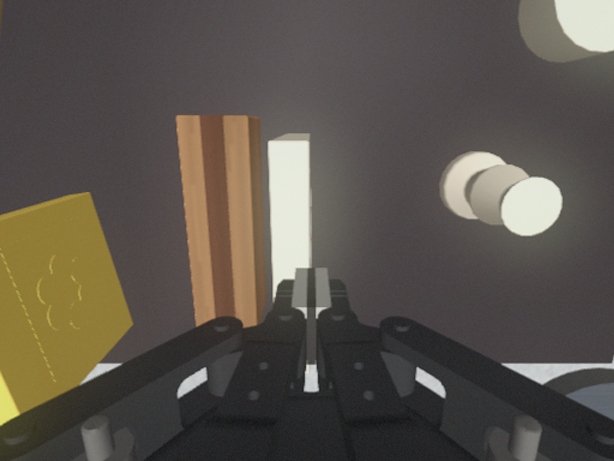

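```bash
python3 - <<'E'
from meas import *
print(get_state()['eef_pos'],get_state()['tcp_rot'])
s=cam('side');P=cloud(s); print(P[258:275:2,312:330:2,0].round(3));print(P[258:275:2,312:330:2,2].round(3))
print(s['pixels'][258:276:2,312:330:2,0])
s0=np.load('side0.npz'); print(np.abs(s['R']-s0['R']).max(), s['C']-s0['C'])
E
```

```text
[ 0.55599803 -0.37900848  0.10058128] [7.07047035e-01 7.07166521e-01 2.07471112e-05 5.05153657e-05]
[[0.541 0.544 0.547 0.551 0.554 0.558 0.562 0.566 0.62 ]
 [0.541 0.544 0.548 0.551 0.555 0.559 0.563 0.566 0.619]
 [0.541 0.425 0.548 0.551 0.555 0.559 0.563 0.567 0.617]
 [0.541 0.545 0.548 0.552 0.555 0.559 0.564 0.567 0.616]
 [0.542 0.545 0.548 0.552 0.555 0.559 0.564 0.568 0.615]
 [0.542 0.546 0.548 0.552 0.556 0.56  0.564 0.608 0.613]
 [0.548 0.551 0.549 0.552 0.557 0.56  0.603 0.607 0.612]
 [0.546 0.55  0.549 0.553 0.557 0.561 0.601 0.606 0.61 ]
 [0.545 0.549 0.554 0.586 0.591 0.595 0.6   0.605 0.61 ]]
[[ 0.171  0.171  0.176  0.173  0.174  0.173  0.17   0.169  0.   ]
 [ 0.166  0.166  0.166  0.17   0.169  0.167  0.165  0.165  0.001]
 [ 0.161  0.651  0.162  0.164  0.165  0.163  0.159  0.159  0.002]
 [ 0.157  0.156  0.159  0.159  0.158  0.16   0.155  0.155  0.   ]
 [ 0.151  0.151  0.155  0.155  0.155  0.155  0.149  0.149 -0.   ]
 [ 0.146  0.146  0.15   0.149  0.15   0.149  0.145  0.001  0.002]
 [ 0.119  0.119  0.145  0.145  0.142  0.144 -0.     0.     0.   ]
 [ 0.12   0.119  0.141  0.14   0.138  0.138  0.003  0.002  0.002]
 [ 0.122  0.122  0.117  0.     0.     0.002  0.001 -0.001 -0.001]]
[[ 90  39  72 136 116 149  99  48  70]
 [ 86  43  88 117  85 115  84  49  72]
 [ 75  44  91 109  77 111  77  51  74]
 [ 91  53 100 108  79 112  72  56  76]
 [123  52 102 108  82 110  65  59  77]
 [178  76 105 106  84 108  62  67  78]
 [239 209 124  98  90 111  79  77  79]
 [245 240 162  88  84  95  81  78  78]
 [245 244 215  94  79  79  78  78  79]]
0.0 [0. 0. 0.]
```

Depth and occlusion both put the real finger ends about 37 mm higher than the reported TCP: 0.137 m against 0.100 m. That means the fingers passed over the tile again. I'll back off, go 30 mm lower and push again.

Call:
step_arm(targets=[[[0,0,0.3,0,0],[0,0,0.35,0,0],[0,0,0,0,0],[0,0,0,0.25,0],[0,0,0,0.25,0],[0,0,0,0.25,0],[0,0,0,0,0],[0,0,0,0,0]]])

```text
time: 16.68
eef_pos: [0.5806, -0.3782, 0.0683]
tcp_rot: [0.707, 0.707, -0.0, -0.002]
contact_force: [0.3, 0.3, -0.1]
opening: 0.002
```

```bash
python3 go.py .54 -.379 .07 0; python3 - <<'E'
from meas import *
s=cam('side'); save('s11.png',s['pixels'][220:340,270:350],6)
P=cloud(s); m=(P[...,0]>.562)&(P[...,0]<.61)&(P[...,1]>-.41)&(P[...,1]<-.36)&(P[...,2]>.05); q=P[m]; print(q[:,2].min(),q[q[:,2]<q[:,2].min()+.01].mean(0))
E
```

```text
t 16.68 pos [ 0.5806 -0.3782  0.0683] jawyaw -0.01 F [ 0.3  0.3 -0.1] op 0.002
shift units (4cm): [-0.021 -1.015 -0.039] norm mm 40.6 turn units -0.0
0.10438439256633236 [ 0.57817184 -0.38675949  0.11029608]
```

View pics/s11.png

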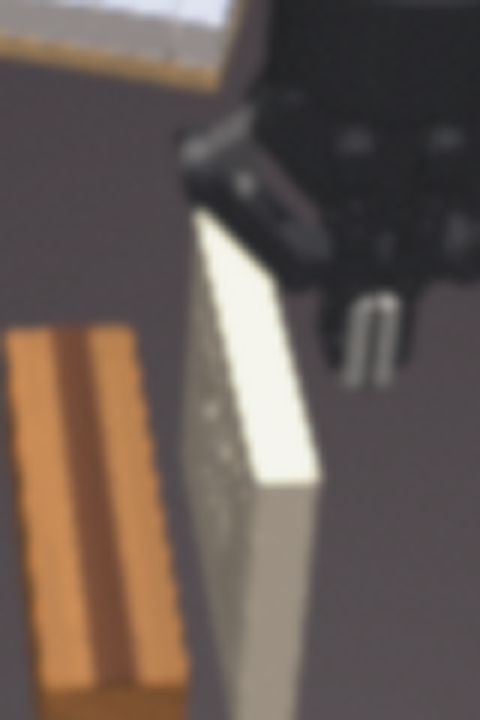

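The tip is now at z≈0.105, below the tile's top (0.12) and beside it, at crop (370,380). Pushing slowly.

Call:
step_arm(targets=[[[0,0,-0.1,0,0],[0,0,-0.1,0,0],[0,0,-0.06,0,0],[0,0,-0.06,0,0],[0,0,-0.06,0,0],[0,0,-0.06,0,0],[0,0,-0.06,0,0],[0,0,0,0,0]]])

```text
time: 17.4
eef_pos: [0.5615, -0.379, 0.0706]
tcp_rot: [0.707, 0.707, -0.0, -0.0]
contact_force: [0.3, 0.7, 0.1]
opening: -0.004
```

```bash
python3 tl.py s12.png|tail -6; python3 go.py .54 -.379 .07 0
```

```text
0.07 44 [0.531  0.5379 0.5492] [-0.4375 -0.4357 -0.4087]
0.08 45 [0.5303 0.5375 0.5482] [-0.437  -0.4358 -0.4087]
0.09 51 [0.5299 0.535  0.5477] [-0.4377 -0.4359 -0.409 ]
0.1 46 [0.5293 0.5377 0.5468] [-0.4377 -0.4359 -0.4102]
0.11 49 [0.5286 0.5354 0.5463] [-0.4377 -0.4359 -0.4111]
0.12 176 [0.5286 0.5371 0.5459] [-0.4365 -0.4218 -0.4024]
t 17.45 pos [ 0.5618 -0.379   0.0705] jawyaw 0.0 F [ 1.  -0.   0.1] op 0.002
shift units (4cm): [-0.    -0.544  0.013] norm mm 21.8 turn units 0.0
```

View pics/s12.png

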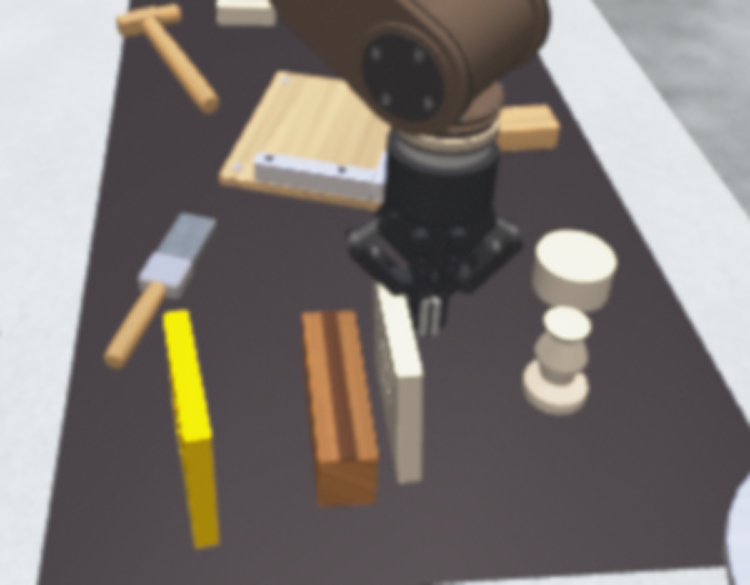

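The tile is tipping towards the rest by about 0.06 rad. Continuing.

Call:
step_arm(targets=[[[0,0,-0.06,0,0],[0,0,-0.06,0,0],[0,0,-0.06,0,0],[0,0,-0.06,0,0],[0,0,-0.06,0,0],[0,0,-0.06,0,0],[0,0,0,0,0],[0,0,0,0,0]]])

```text
time: 18.12
eef_pos: [0.5474, -0.379, 0.0706]
tcp_rot: [0.707, 0.707, 0.0, -0.0]
contact_force: [-0.2, 0.8, -0.3]
opening: 0.002
```

```bash
python3 tl.py s13.png|tail -6; python3 go.py .54 -.379 .07 0
```

```text
0.07 55 [0.5107 0.5251 0.5312] [-0.4374 -0.4355 -0.4031]
0.08 64 [0.5062 0.5208 0.5272] [-0.4374 -0.4356 -0.4027]
0.09 57 [0.5027 0.5168 0.523 ] [-0.4376 -0.4355 -0.4025]
0.1 57 [0.4987 0.5128 0.5186] [-0.4375 -0.4354 -0.4041]
0.11 141 [0.4944 0.5006 0.5149] [-0.4372 -0.4258 -0.4015]
0.12 73 [0.5017 0.5072 0.5114] [-0.4365 -0.4184 -0.4024]
t 18.17 pos [ 0.5475 -0.3791  0.0706] jawyaw 0.01 F [ 0.5 -0.8 -0.4] op -0.003
shift units (4cm): [ 0.002 -0.189  0.014] norm mm 7.6 turn units 0.0
```

View pics/s13.png

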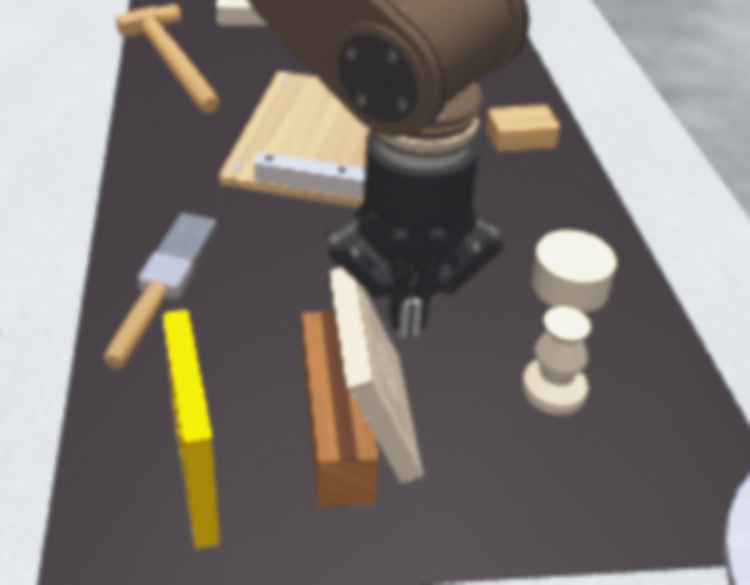

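The tile now leans on the rest. Its slope is about 0.38 rad and its lower edge runs parallel to the rest on the table. I'll back off, rise and check it alone.

Call:
step_arm(targets=[[[0,0,0.15,0,0],[0,0,0.25,0,0],[0,0,0.1,-0.2,0],[0,0,0,-0.7,0],[0,0,0,-0.8,0],[0,0,0,-0.8,0],[0,0,0,-0.6,0],[0,0,0,0,0]]])

```text
time: 18.83
eef_pos: [0.5713, -0.3814, 0.2038]
tcp_rot: [0.707, 0.707, 0.0, 0.007]
contact_force: [-0.2, -0.7, 1.8]
opening: 0.003
```

```bash
python3 tl.py s14.png|tail -6; python3 go.py .447 .369 .2 -6.6
python3 - <<'E'
from meas import *
c=dict(np.load('side0.npz'));P=cloud(c);m=(P[...,0]>.38)&(P[...,0]<.52)&(P[...,1]>.28)&(P[...,1]<.46);
for lo,hi in((.027,.033),(.034,.042),(.096,.104)):
    q=P[m&(P[...,2]>lo)&(P[...,2]<hi)]; print(lo,len(q),q.min(0).round(4),q.max(0).round(4))
E
```

```text
0.07 53 [0.5106 0.5251 0.5313] [-0.4373 -0.4358 -0.403 ]
0.08 60 [0.5063 0.5192 0.5275] [-0.4377 -0.4358 -0.402 ]
0.09 58 [0.5028 0.5169 0.5235] [-0.4373 -0.4354 -0.4036]
0.1 59 [0.4988 0.5128 0.5188] [-0.4373 -0.4358 -0.4052]
0.11 142 [0.4943 0.5007 0.5152] [-0.4373 -0.4244 -0.4014]
0.12 73 [0.5022 0.5073 0.5112] [-0.4366 -0.4196 -0.4006]
t 18.88 pos [ 0.5702 -0.3805  0.2003] jawyaw 0.05 F [-0.3 -0.9  0.2] op -0.001
shift units (4cm): [18.741 -3.063 -0.134] norm mm 759.6 turn units 1.33
0.027 157 [0.404  0.3144 0.0271] [0.49   0.4244 0.0329]
0.034 66 [0.4187 0.3405 0.0341] [0.4777 0.3949 0.0418]
0.096 57 [0.4284 0.3476 0.0962] [0.4644 0.3935 0.1027]
```

View pics/s14.png

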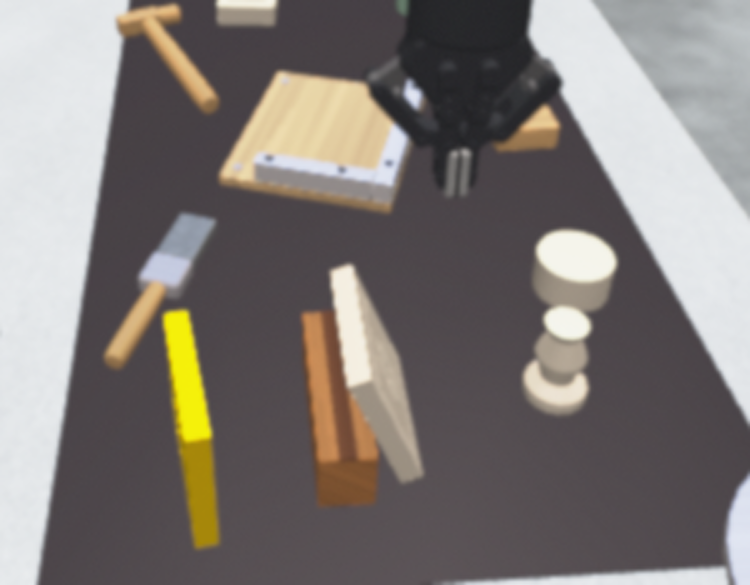

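The tile stays put unattended. Now to the pedestal, opening the fingers on the way.

Call:
step_arm(targets=[[[0,0.6,-0.1,0,0],[1,0.9,-0.15,0,0.13],[1,0.9,-0.15,0,0.15],[1,0.9,-0.15,0,0.15],[1,0.9,-0.15,0,0.15],[1,0.9,-0.15,0,0.15],[1,0.9,-0.15,0,0.15],[1,0.9,-0.15,0,0.15],[1,0.9,-0.15,0,0.15],[1,0.9,-0.15,0,0.15]]])

```text
time: 19.72
eef_pos: [0.525, -0.0268, 0.1932]
tcp_rot: [0.747, 0.665, -0.001, -0.001]
contact_force: [-0.1, 1.1, 0.0]
opening: 1.001
```

Call:
step_arm(targets=[[[1,0.9,-0.08,0,0],[1,0.9,-0.08,0,0],[1,0.9,-0.08,0,0],[1,0.9,-0.08,0,0],[1,0.9,-0.08,0,0],[1,0.9,-0.08,0,0],[1,0.9,-0.08,0,0],[1,0.8,-0.08,0,0],[1,0.5,-0.05,0,0],[1,0,0,0,0]]])

```text
time: 20.55
eef_pos: [0.5325, 0.28, 0.1928]
tcp_rot: [0.745, 0.667, -0.001, -0.001]
contact_force: [-0.0, -1.0, -0.1]
opening: 1.001
```

```bash
python3 go.py .447 .369 .2 -6.6
```

```text
t 20.55 pos [0.5325 0.28   0.1928] jawyaw -6.38 F [-0.  -1.  -0.1] op 1.001
shift units (4cm): [ 1.974 -2.372 -0.172] norm mm 123.6 turn units 0.04
```

Call:
step_arm(targets=[[[1,0.4,-0.47,0,0],[1,0.4,-0.47,0,0.04],[1,0.4,-0.47,-0.1,0],[1,0.4,-0.47,0,0],[1,0.37,-0.47,0,0],[1,0,0,0,0],[1,0,0,0,0],[1,0,0,0,0]]])

```text
time: 21.22
eef_pos: [0.4499, 0.3647, 0.1978]
tcp_rot: [0.748, 0.664, -0.001, 0.0]
contact_force: [0.0, 0.2, 0.0]
opening: 0.996
```

```bash
python3 go.py .447 .369 .02 -6.6; python3 - <<'E'
from meas import *
c=cam('wrist'); save('w15.png',c['pixels'],1.2); P=cloud(c); X,Y,Z=P[...,0],P[...,1],P[...,2]
reg=(X>.36)&(X<.54)&(Y>.28)&(Y<.46)
rect('shaft',c,reg&(Z>.094)&(Z<.11),.1); rect('base',c,reg&(Z>.024)&(Z<.125),.03)
s=cam('side'); save('s15.png',s['pixels'][40:240,150:350],3)
E
```

```text
t 21.22 pos [0.4499 0.3647 0.1978] jawyaw -6.85 F [0.  0.2 0. ] op 0.996
shift units (4cm): [ 0.103 -0.083  4.445] norm mm 177.9 turn units -0.05
shaft px 1572 c [450.6 372.9] size [38.8 38.7] ang 83.2 centroid 450.6 372.9
base px 5701 c [450.6 372.2] size [101.2  81. ] ang 83.5 centroid 450.6 372.3
```

View pics/w15.png

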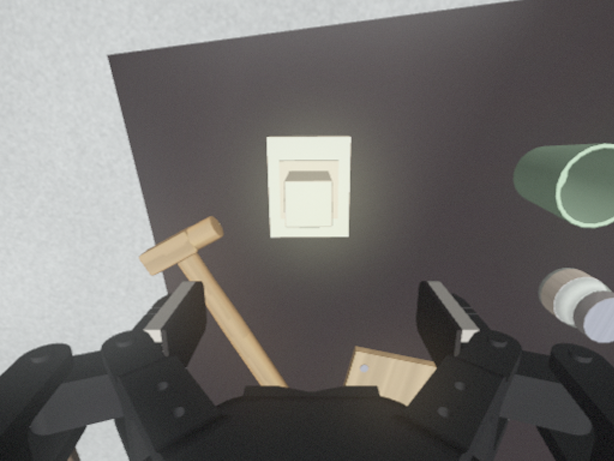

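View pics/s15.png

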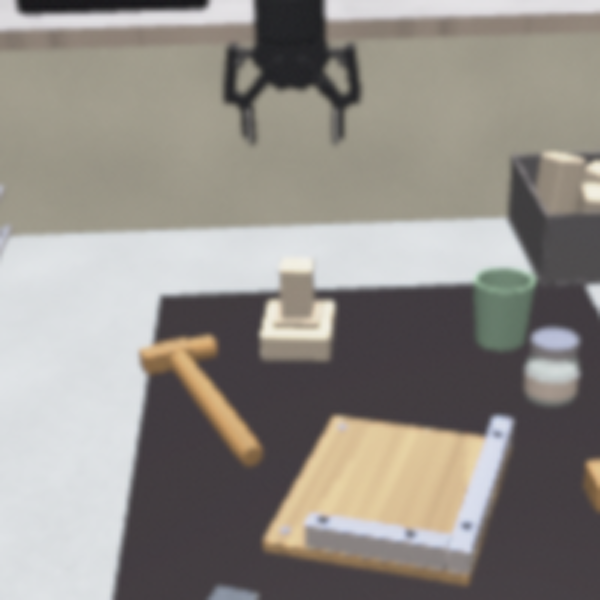

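The wrist view shows the pedestal centred at (308,190), with base and shaft sizes matching the listed ones. The open fingers are clear of the mallet. Descending in stages.

```bash
python3 go.py .450 .3715 .06 -6.6
```

```text
t 21.32 pos [0.4504 0.3646 0.1981] jawyaw -6.92 F [-0.9  0.1  0.4] op 0.997
shift units (4cm): [ 0.174 -0.03   3.452] norm mm 138.3 turn units -0.06
```

Call:
step_arm(targets=[[[1,0.17,-0.03,0,-0.06],[1,0,0,0.5,0],[1,0,0,0.6,0],[1,0,0,0.6,0],[1,0,0,0.6,0],[1,0,0,0.5,0],[1,0,0,0.4,0],[1,0,0,0.25,0],[1,0,0,0,0],[1,0,0,0,0]]])

```text
time: 22.15
eef_pos: [0.4496, 0.3724, 0.0604]
tcp_rot: [0.746, 0.666, -0.0, -0.0]
contact_force: [-1.1, 0.0, 0.5]
opening: 0.999
```

```bash
python3 go.py .450 .3715 .015 -6.6; python3 - <<'E'
from meas import *
s=cam('side'); save('s16.png',s['pixels'][60:200,190:330],4)
P=cloud(s); m=(P[...,0]>.37)&(P[...,0]<.55)&(P[...,1]>.3)&(P[...,1]<.42)&(P[...,2]>.05)&(P[...,2]<.3); 
for z in np.arange(.06,.2,.01):
    k=P[m&(abs(P[...,2]-z)<.005)]; print(z.round(2),np.histogram(k[:,0],bins=18,range=(.37,.55))[0])
E
```

```text
t 22.15 pos [0.4496 0.3724 0.0604] jawyaw -6.56 F [-1.1  0.   0.5] op 0.999
shift units (4cm): [-0.021  0.013  1.136] norm mm 45.4 turn units 0.01
0.06 [0 0 0 0 0 3 6 7 8 6 0 0 0 0 0 0 0 0]
0.07 [0 0 0 0 0 2 9 8 7 5 0 0 0 0 0 0 0 0]
0.08 [0 0 0 0 0 3 9 6 9 5 0 0 0 0 0 0 0 0]
0.09 [ 0  0  0  0  0  2  6 10  7  6  0  0  0  0  0  0  0  0]
0.1 [ 0  0  0  0  0  4 18 16 16  9  0  0  0  0  0  0  0  0]
0.11 [0 0 0 2 0 0 0 0 0 0 0 0 3 0 0 0 0 0]
0.12 [0 0 5 6 0 0 0 0 0 0 0 0 7 2 0 0 0 0]
0.13 [0 0 7 5 0 0 0 0 0 0 0 0 9 3 0 0 0 0]
0.14 [0 0 9 5 0 0 0 0 0 0 0 0 8 3 0 0 0 0]
0.15 [0 3 7 5 0 0 0 0 0 0 0 1 6 5 0 0 0 0]
0.16 [ 4  7 12  9  1  0  0  0  0  0  0  5 11 11  8  0  0  0]
0.17 [ 3  9  0  9  6  2  5  4  5  3  3 11  7  3  9  1  0  0]
0.18 [ 3  8  0  2 11  9  9  7  7  6  9  9  0  3  6  2  0  0]
0.19 [ 3  9  2  0  8  6  6 10  9  9 11  1  0  5  7  0  0  0]
0.2 [ 3  8  8  5  8 12 11  7 10 11  9  7  7 11  7  0  0  0]
```

View pics/s16.png

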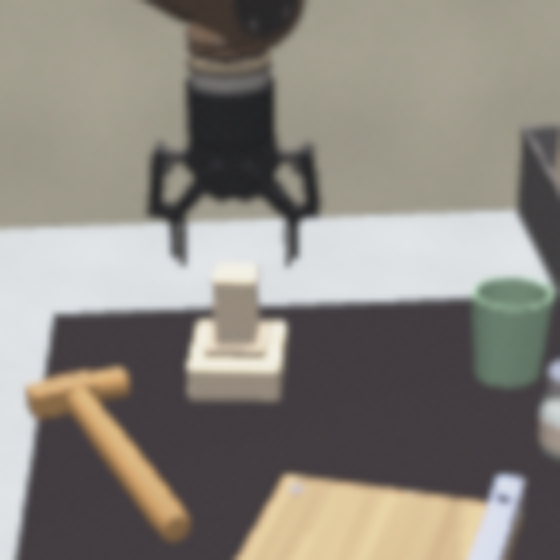

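Fingertips are at z≈0.107 with the reported TCP at 0.060, so the offset when open is about 47 mm. The shaft is centred between them. Going down another 50 mm puts the tips at about 0.057, above the 38 mm step.

Call:
step_arm(targets=[[[1,0,0.01,0.3,0],[1,0,0,0.3,0],[1,0,0,0.3,0],[1,0,0,0.2,0],[1,0,0,0.15,0],[1,0,0,0,0]]])

```text
time: 22.7
eef_pos: [0.4483, 0.3716, 0.0082]
tcp_rot: [0.746, 0.666, -0.002, -0.0]
contact_force: [-1.2, 0.2, -1.6]
opening: 0.999
```

Call:
step_arm(targets=[[[0.6,0,0,0,0],[0.5,0,0,0,0],[0,0,0,0,0],[0,0,0,0,0],[0,0,0,0,0],[0,0,0,0,0],[0,0,0,0,0],[0,0,0,0,0],[0,0,0,0,0]]], squeeze=60)

```text
time: 23.45
eef_pos: [0.45, 0.3728, 0.0113]
tcp_rot: [0.746, 0.666, 0.0, -0.0]
contact_force: [-2.4, -0.4, 6.3]
opening: 0.44
```

```bash
python3 go.py .450 .3715 .1 -6.6; python3 - <<'E'
from meas import *
s=cam('side'); save('s17.png',s['pixels'][60:200,190:330],4)
E
```

```text
t 23.45 pos [0.45   0.3728 0.0113] jawyaw -6.54 F [-2.4 -0.4  6.3] op 0.44
shift units (4cm): [-0.031  0.005 -2.218] norm mm 88.7 turn units 0.01
```

View pics/s17.png

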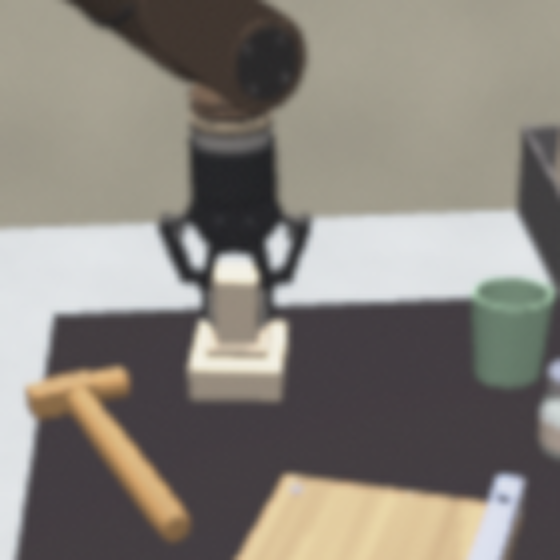

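Gripped at opening 0.44, which is 38 mm. Lifting and turning to the jig's yaw.

Call:
step_arm(targets=[[[0,0,0,-0.2,0],[0,0,0,-0.4,0],[0,0,0,-0.5,0],[0,0,0,-0.5,0.5],[0,0,0,-0.4,0.6],[0,0,0,-0.2,0.6],[0,0,0,0,0.6],[0,0,0,0,0.32],[0,0,0,0,0],[0,0,0,0,0]]])

```text
time: 24.33
eef_pos: [0.4487, 0.3717, 0.0971]
tcp_rot: [0.817, 0.577, -0.001, -0.0]
contact_force: [0.9, 0.0, -4.4]
opening: 0.44
```

```bash
python3 go.py .50 .08 .1 -19.65; python3 - <<'E'
from meas import *
for n in ['top','side','wrist']:
    c=cam(n); save(n+'18.png',c['pixels'],1.2); P=cloud(c); X,Y,Z=P[...,0],P[...,1],P[...,2]
    hsv=cv2.cvtColor(c['pixels'],cv2.COLOR_RGB2HSV).astype(int);S,V=hsv[...,1],hsv[...,2]
    np.savez(n+'18.npz',**{k:c[k] for k in['pixels','range_z','mtx','R','t','C']})
    m=(abs(Z-.038)<.004)&(Y<.2)&(Y>-.15)&(X>.4)&(X<.7)
    try: rect(n+' fence',c,m,.038)
    except Exception as e: print(n,e)
E
```

```text
t 24.33 pos [0.4487 0.3717 0.0971] jawyaw -19.59 F [ 0.9  0.  -4.4] op 0.44
shift units (4cm): [-6.441  3.652 -0.065] norm mm 296.2 turn units 0.01
top fence px 485 c [548.1  21.4] size [231.9 153.4] ang 70.3 centroid 572.7 -26.2
side fence px 615 c [547.5  20.2] size [242.1 152. ] ang 69.9 centroid 566.4 -30.4
wrist attempt to get argmax of an empty sequence
```

View pics/top18.png

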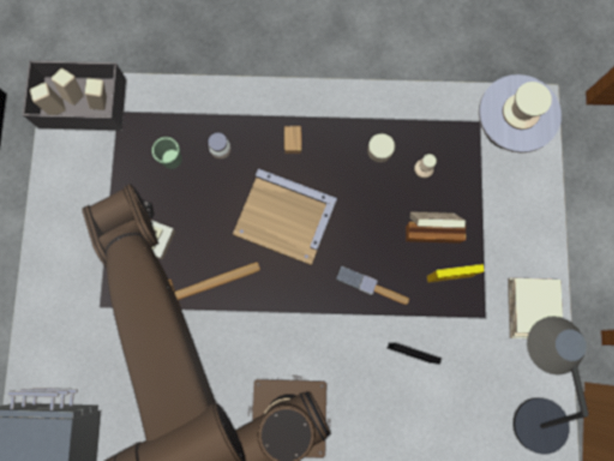

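View pics/wrist18.png

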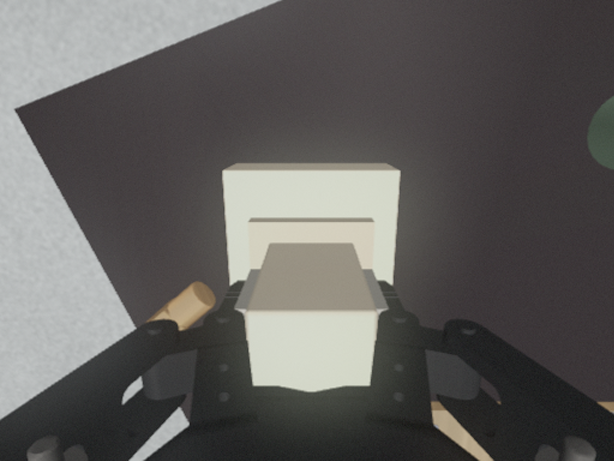

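The top view shows the empty jig at (285,216), the leaning tile at (437,222) and the bystanders in place. The pedestal is held square. Moving to 20 mm short of the corner on both axes.

```bash
python3 go.py .535 .0 .097 -19.65
```

```text
t 24.48 pos [0.4492 0.3721 0.0977] jawyaw -19.61 F [-0.2 -0.1 -5. ] op 0.438
shift units (4cm): [-8.043  5.142  0.022] norm mm 381.8 turn units 0.01
```

Call:
step_arm(targets=[[[0,-0.4,0.26,0,0],[0,-0.75,0.48,0,0],[0,-0.75,0.48,0,0],[0,-0.75,0.48,0,0],[0,-0.75,0.48,0,0],[0,-0.75,0.48,0,0],[0,-0.75,0.48,0,0],[0,-0.75,0.48,0,0],[0,-0.75,0.48,0,0],[0,-0.75,0.48,0,0]]])

```text
time: 25.32
eef_pos: [0.5261, 0.0398, 0.0985]
tcp_rot: [0.817, 0.576, 0.0, 0.0]
contact_force: [-0.2, 0.7, -4.8]
opening: 0.436
```

Call:
step_arm(targets=[[[0,-0.6,0.36,0,0],[0,-0.3,0.2,0,0],[0,0,0,0,0],[0,0,0,0,0],[0,0,0,0,0]]])

```text
time: 25.73
eef_pos: [0.5347, 0.0007, 0.0982]
tcp_rot: [0.817, 0.576, -0.0, -0.001]
contact_force: [-0.1, 0.8, -4.4]
opening: 0.439
```

```bash
python3 go.py .535 .0 .035 -19.65; python3 - <<'E'
from meas import *
for n in ['top','side','wrist']:
    c=cam(n); np.savez(n+'19.npz',**{k:c[k] for k in['pixels','range_z','mtx','R','t','C']})
    save(n+'19.png',c['pixels'],1.2)
E
```

```text
t 25.73 pos [0.5347 0.0007 0.0982] jawyaw -19.62 F [-0.1  0.8 -4.4] op 0.439
shift units (4cm): [-0.014  0.015  1.58 ] norm mm 63.2 turn units 0.01
```

View pics/side19.png

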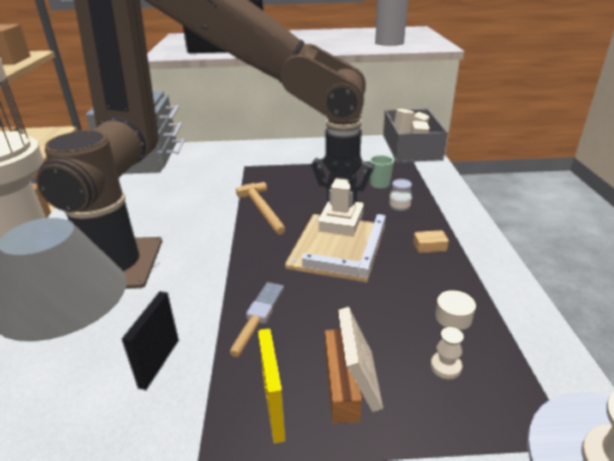

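View pics/wrist19.png

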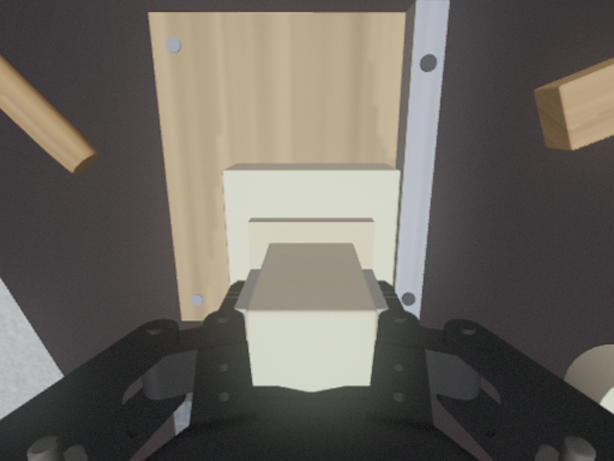

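The pedestal hangs over the pocket, with its base edge parallel to the long fence in the wrist view (fence at (420,150)). Now to measure the fence gap and angle from the wrist camera.

```bash
python3 - <<'E'
from meas import *
from go import st
s,R,y=st(); T=s['eef_pos']
c=dict(np.load('wrist19.npz'));P=cloud(c)
L=(P-T)@R*1000   # tool frame mm; L[...,1]=jig x, L[...,0]=jig y
fm=(abs(P[...,2]-.038)<.004)&(L[...,1]>20)&(L[...,1]<110)
q=L[fm]; 
ed=[]
for a in np.arange(20,150,10):
    k=q[abs(q[:,0]-a)<5]
    if len(k)>10: ed.append((a,np.percentile(k[:,1],2),np.percentile(k[:,1],98)))
ed=np.array(ed); print(ed.round(1))
print('inner slope deg',np.degrees(np.polyfit(ed[:,0],ed[:,1],1)[0]),'at0',np.polyval(np.polyfit(ed[:,0],ed[:,1],1),0))
bz=T[2]-.0113+.03
bm=(abs(P[...,2]-bz)<.006)&(abs(L[...,1])<60)&(L[...,0]>20)&(L[...,0]<70); b=L[bm]; print('base z',bz,np.percentile(b,[1,99],axis=0).round(1))
for n in('side',):
    c=dict(np.load(n+'19.npz'));P=cloud(c);L=(P-T)@R*1000
    q=L[(abs(P[...,2]-.038)<.003)&(L[...,0]<20)&(L[...,0]>-110)&(L[...,1]<90)&(L[...,1]>-90)]
    for a in range(-50,50,10):
        k=q[abs(q[:,1]-a)<5]; 
        if len(k)>5: print(a,len(k),np.percentile(k[:,0],[2,98]).round(1))
    b=L[(P[...,2]>bz-.03)&(P[...,2]<bz-.002)&(abs(L[...,1])<60)&(abs(L[...,0])<70)]; print('ped lower',np.percentile(b,[1,50,99],axis=0).round(1))
E
```

```text
[[ 20.   63.5  82.7]
 [ 30.   63.4  82.8]
 [ 40.   63.6  82.6]
 [ 50.   63.5  82.8]
 [ 60.   63.6  82.9]
 [ 70.   63.6  83. ]
 [ 80.   63.5  82.9]
 [ 90.   63.6  83. ]
 [100.   63.6  83.1]
 [110.   63.6  83. ]
 [120.   63.6  83. ]
 [130.   63.6  82.9]
 [140.   63.7  83.2]]
inner slope deg 0.09509703565147767 at0 63.43901026824872
base z 0.1170223164420501 [[ 21.1 -37.1 -23.7]
 [ 49.7  40.9 -14.9]]
-50 18 [-88.9 -71.6]
-40 20 [-90.4 -70.2]
-30 19 [-91.1 -71. ]
-20 20 [-91.1 -71.1]
-10 21 [-91.3 -70.4]
0 19 [-91.3 -71.7]
10 21 [-91.3 -70.8]
20 17 [-89.8 -72.3]
30 20 [-90.8 -70.4]
40 21 [-90.2 -71.8]
ped lower [[-53.7 -41.3 -16.4]
 [-50.    7.4  -3.7]
 [ 37.8  38.7  10.1]]
```

Call:
step_arm(targets=[[[0,0,0,0.3,0],[0,0,0,0.4,0],[0,0,0,0.4,0],[0,0,0,0.3,0],[0,0,0,0.2,0],[0,0,0,0.1,0],[0,0,0,0,0],[0,0,0,0,0]]])

```text
time: 26.55
eef_pos: [0.5356, 0.0001, 0.0308]
tcp_rot: [0.817, 0.576, 0.0, 0.0]
contact_force: [-0.5, -0.3, -4.9]
opening: 0.436
```

Call:
step_arm(targets=[[[0,0,0,0.04,0],[0,0,0,0.04,0],[0,0,0,0,0],[0,0,0,0,0]]])

```text
time: 26.88
eef_pos: [0.5353, 0.0, 0.0276]
tcp_rot: [0.817, 0.576, 0.0, 0.0]
contact_force: [0.7, -0.2, -4.5]
opening: 0.438
```

Call:
step_arm(targets=[[[0,0,0,0.04,0],[0,0,0,0,0],[0,0,0,0,0]]])

```text
time: 27.13
eef_pos: [0.535, 0.0001, 0.0257]
tcp_rot: [0.817, 0.576, -0.0, -0.0]
contact_force: [-0.3, 0.5, -4.6]
opening: 0.44
```

Call:
step_arm(targets=[[[0,0,0,0.04,0],[0,0,0,0,0],[0,0,0,0,0]]])

```text
time: 27.38
eef_pos: [0.535, 0.0001, 0.024]
tcp_rot: [0.817, 0.576, -0.0, -0.0]
contact_force: [0.5, -0.8, -4.4]
opening: 0.44
```

Call:
step_arm(targets=[[[0,0,0,0.03,0],[0,0,0,0,0],[0,0,0,0,0]]])

```text
time: 27.63
eef_pos: [0.5355, -0.0, 0.0233]
tcp_rot: [0.817, 0.576, 0.0, 0.0]
contact_force: [-1.0, -0.2, -1.5]
opening: 0.437
```

Call:
step_arm(targets=[[[0,0,0,0.03,0],[0,0,0,0,0],[0,0,0,0,0]]])

```text
time: 27.88
eef_pos: [0.5359, -0.0001, 0.0233]
tcp_rot: [0.817, 0.576, 0.0, 0.0]
contact_force: [-2.5, 0.2, 5.8]
opening: 0.44
```

Call:
step_arm(targets=[[[0,0,0.08,0,0],[0,0,0.1,0,0],[0,0,0.1,0,0],[0,0,0.1,0,0],[0,0,0.08,0,0],[0,0,0,0,0],[0,0,0,0,0]]])

```text
time: 28.47
eef_pos: [0.554, -0.0063, 0.0234]
tcp_rot: [0.817, 0.576, 0.001, 0.001]
contact_force: [-0.9, 0.4, 4.9]
opening: 0.439
```

```bash
cat >> go.py <<'E'
    s,R,y=st(); print('tool-frame force',(R.T@s['contact_force']).round(2),'rel to start .535,0 (tool mm)',(R.T@(s['eef_pos']-np.array([.5352,0,.0233]))*1000).round(1))
E
python3 go.py .547 -.026 .023 -19.65
```

```text
File "go.py", line 14
    s,R,y=st(); print('tool-frame force',(R.T@s['contact_force']).round(2),'rel to start .535,0 (tool mm)',(R.T@(s['eef_pos']-np.array([.5352,0,.0233]))*1000).round(1))
IndentationError: unexpected indent
```

```bash
sed -i "s/^if __name__=='__main__': to/if __name__=='__main__':\n    to/" go.py; python3 go.py .547 -.026 .023 -19.65
```

```text
t 28.47 pos [ 0.554  -0.0063  0.0234] jawyaw -19.64 F [-0.9  0.4  4.9] op 0.439
shift units (4cm): [-0.523 -0.     0.009] norm mm 20.9 turn units 0.0
tool-frame force [ 0.04 -0.99 -4.9 ] rel to start .535,0 (tool mm) [ 0.4 19.9 -0. ]
```

Call:
step_arm(targets=[[[0,0,0.03,0,0],[0,0,0.03,0,0],[0,0,0,0,0],[0,0,0,0,0]]])

```text
time: 28.8
eef_pos: [0.5548, -0.0066, 0.0233]
tcp_rot: [0.817, 0.576, 0.0, -0.0]
contact_force: [-4.7, 2.2, 9.6]
opening: 0.442
```

Call:
step_arm(targets=[[[0,0,0.03,0,0],[0,0,0.03,0,0],[0,0,0,0,0],[0,0,0,0,0]]])

```text
time: 29.13
eef_pos: [0.5548, -0.0066, 0.0236]
tcp_rot: [0.817, 0.576, -0.002, -0.003]
contact_force: [-12.2, 3.5, 15.9]
opening: 0.436
```

```bash
python3 go.py .547 -.026 .023 -19.65
```

```text
t 29.13 pos [ 0.5548 -0.0066  0.0236] jawyaw -19.66 F [-12.2   3.5  15.9] op 0.436
shift units (4cm): [-0.523 -0.02   0.014] norm mm 20.9 turn units -0.0
tool-frame force [ -0.82 -12.74 -15.86] rel to start .535,0 (tool mm) [ 0.4 20.7 -0.4]
```

The long fence is contacted at +20.7 mm, as predicted. Easing the down force slightly and sliding along it to the short fence.

Call:
step_arm(targets=[[[0,-0.05,0,-0.02,0],[0,-0.08,0,0,0],[0,-0.08,0,0,0],[0,-0.08,0,0,0],[0,-0.08,0,0,0],[0,0,0,0,0],[0,0,0,0,0]]])

```text
time: 29.72
eef_pos: [0.5505, -0.0186, 0.0236]
tcp_rot: [0.818, 0.576, -0.0, -0.003]
contact_force: [-7.4, 10.0, 11.0]
opening: 0.437
```

```bash
python3 go.py .547 -.026 .023 -19.65
```

```text
t 29.72 pos [ 0.5505 -0.0186  0.0236] jawyaw -19.68 F [-7.4 10.  11. ] op 0.437
shift units (4cm): [-0.202 -0.019  0.014] norm mm 8.2 turn units -0.01
tool-frame force [  6.98 -10.44 -10.88] rel to start .535,0 (tool mm) [-12.4  20.6  -0.4]
```

Call:
step_arm(targets=[[[0,-0.04,0,0,0],[0,-0.04,0,0,0],[0,0,0,0,0],[0,0,0,0,0]]])

```text
time: 30.05
eef_pos: [0.5495, -0.0213, 0.0236]
tcp_rot: [0.818, 0.576, 0.0, -0.004]
contact_force: [-7.1, 10.5, 10.4]
opening: 0.442
```

```bash
python3 go.py .547 -.026 .023 -19.65
```

```text
t 30.05 pos [ 0.5495 -0.0213  0.0236] jawyaw -19.68 F [-7.1 10.5 10.4] op 0.442
shift units (4cm): [-0.131 -0.019  0.015] norm mm 5.3 turn units -0.01
tool-frame force [  7.57 -10.3  -10.35] rel to start .535,0 (tool mm) [-15.3  20.6  -0.5]
```

Still sliding: it moved 3 mm at constant force, so that is friction. Continuing.

Call:
step_arm(targets=[[[0,-0.04,0,0,0],[0,-0.04,0,0,0],[0,0,0,0,0],[0,0,0,0,0]]])

```text
time: 30.38
eef_pos: [0.5485, -0.0242, 0.0236]
tcp_rot: [0.818, 0.576, 0.0, -0.004]
contact_force: [-7.9, 11.7, 12.0]
opening: 0.435
```

Call:
step_arm(targets=[[[0,-0.04,0,0,0],[0,0,0,0,0],[0,0,0,0,0]]])

```text
time: 30.63
eef_pos: [0.5485, -0.0242, 0.0238]
tcp_rot: [0.818, 0.576, 0.002, -0.004]
contact_force: [-5.4, 16.0, 10.6]
opening: 0.439
```

```bash
python3 go.py .547 -.026 .023 -19.65
```

```text
t 30.63 pos [ 0.5485 -0.0242  0.0238] jawyaw -19.72 F [-5.4 16.  10.6] op 0.439
shift units (4cm): [-0.056 -0.02   0.019] norm mm 2.5 turn units -0.01
tool-frame force [ 13.3  -10.56 -10.46] rel to start .535,0 (tool mm) [-18.3  20.7  -0.7]
```

Stopped at -18.3 mm with rising force, so the short fence is reached. Adding some push both ways for margin.

Call:
step_arm(targets=[[[0,-0.04,0.02,0,0],[0,0,0.02,0,0],[0,0,0,0,0],[0,0,0,0,0],[0,0,0,0,0],[0,0,0,0,0]]])

```text
time: 31.13
eef_pos: [0.5485, -0.0242, 0.024]
tcp_rot: [0.818, 0.575, 0.001, -0.007]
contact_force: [-8.3, 22.3, 15.0]
opening: 0.439
```

```bash
python3 go.py .547 -.026 .023 -19.65; python3 - <<'E'
from meas import *
from go import st
s,R,y=st();T=s['eef_pos']
for n in ['side','wrist']:
    c=cam(n); save(n+'20.png',c['pixels'] if n=='wrist' else c['pixels'][120:260,190:370],1.2 if n=='wrist' else 4)
    P=cloud(c);L=(P-T)@R*1000
    q=L[(abs(P[...,2]-.038)<.003)&(abs(L[...,0])<150)&(abs(L[...,1])<80)]
    b=L[(abs(P[...,2]-.042)<.0025)&(abs(L[...,0])<70)&(abs(L[...,1])<60)]; print(n,len(b),np.percentile(b,[1,99],axis=0).round(1))
    for a in range(-60,120,20):
        k=q[(abs(q[:,0]-a)<8)&(q[:,1]>30)];  
        if len(k)>8: print(' long inner at',a,np.percentile(k[:,1],3).round(1))
# tile
c=cam('side');P=cloud(c);m=(P[...,0]>.45)&(P[...,0]<.6)&(P[...,1]>-.5)&(P[...,1]<-.4);q=P[m]
for z in(.07,.1): print(z,np.percentile(q[abs(q[:,2]-z)<.005][:,0],2).round(4))
c=cam('top'); save('top20.png',c['pixels'],1.5)
a=np.load('top0.npz')['pixels']
E
```

```text
t 31.13 pos [ 0.5485 -0.0242  0.024 ] jawyaw -19.73 F [-8.3 22.3 15. ] op 0.439
shift units (4cm): [-0.054 -0.019  0.024] norm mm 2.5 turn units -0.02
tool-frame force [ 18.36 -15.46 -14.7 ] rel to start .535,0 (tool mm) [-18.3  20.7  -1. ]
side 356 [[-64.9 -41.1 -20.7]
 [ 54.9  57.1 -15.8]]
 long inner at -60 30.6
 long inner at -40 38.0
 long inner at -20 39.1
 long inner at 0 33.3
 long inner at 20 38.8
 long inner at 40 32.8
 long inner at 60 40.1
 long inner at 80 39.0
 long inner at 100 40.0
wrist 7438 [[ -7.8 -37.5 -20.3]
 [ 60.   58.  -15.6]]
 long inner at -20 46.6
 long inner at 0 43.2
 long inner at 20 43.2
 long inner at 40 43.3
 long inner at 60 41.8
 long inner at 80 41.8
 long inner at 100 41.8
0.07 0.5106
0.1 0.4989
```

View pics/side20.png

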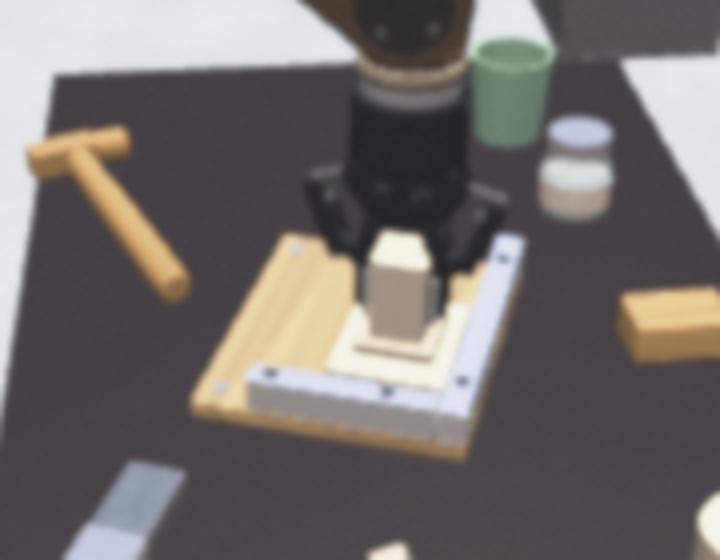

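View pics/wrist20.png

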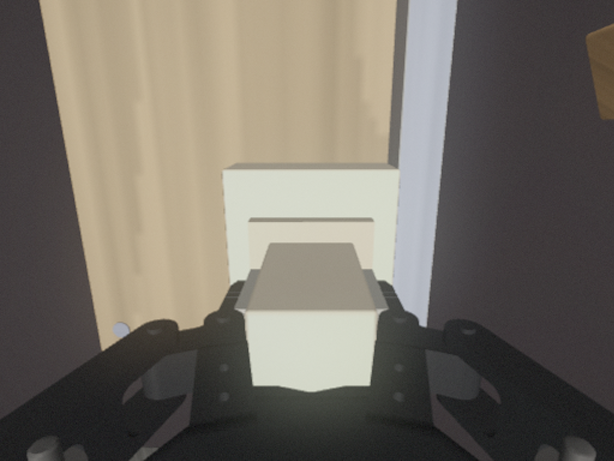

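View pics/top20.png

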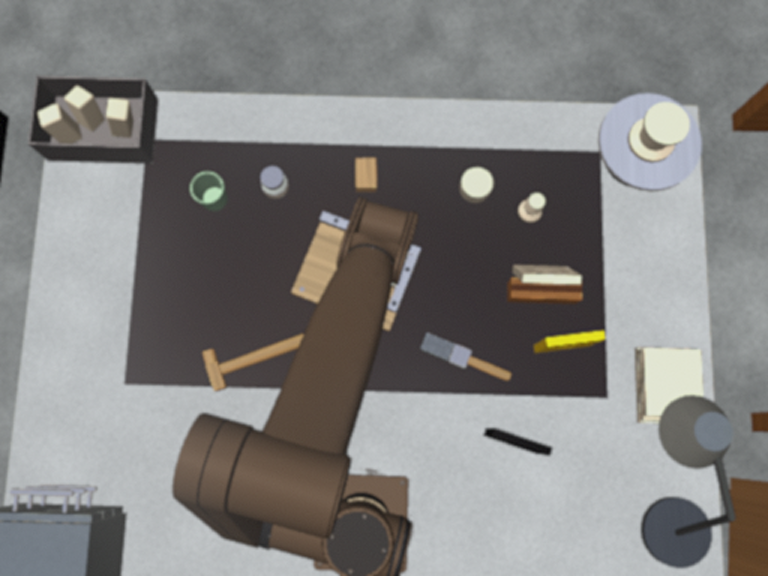

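The side and wrist pictures show the base tight in the corner at side crop (400,350), against both fences. The tile is unchanged and the bystanders sit at their original pixels. A short hold to check steadiness.

Call:
step_arm(targets=[[[0,0,0,0,0],[0,0,0,0,0],[0,0,0,0,0],[0,0,0,0,0],[0,0,0,0,0],[0,0,0,0,0],[0,0,0,0,0],[0,0,0,0,0]]])

```text
time: 32.0
eef_pos: [0.5485, -0.0242, 0.024]
tcp_rot: [0.818, 0.575, 0.001, -0.007]
contact_force: [-8.8, 22.6, 14.6]
opening: 0.442
```

```bash
python3 go.py .547 -.026 .023 -19.65; python3 -c "
from plant import sign_off
print(sign_off())"
```

```text
t 32.0 pos [ 0.5485 -0.0242  0.024 ] jawyaw -19.73 F [-8.8 22.6 14.6] op 0.442
shift units (4cm): [-0.055 -0.019  0.024] norm mm 2.5 turn units -0.02
tool-frame force [ 18.41 -16.08 -14.29] rel to start .535,0 (tool mm) [-18.3  20.6  -1. ]
the job is handed in; nothing more can be done
None
```

I handed the job in at 32 s; no verdict was reported.

**Tile:** I lifted it out of the jig, stood it in front of the rest, let go, and tipped it over with shut fingers. It leans about 0.38 rad (22°) with its lower edge along the table. It did not move between the release and the last check.

**Pedestal:** I set it on the bed and slid it to the long fence, then along that to the short fence. At hand-in it was still gripped and pressed:
- **Force on the tool:** about 16 N towards the long fence and 18 N towards the short fence, steady over the last 0.9 s. Part of each is sliding friction, so the actual fence forces are lower; I estimate at least 7 N each.
- **Fit:** the grip's yaw was within 0.1° of the jig's measured yaw. No gap showed at either fence in the pictures.

**Disagreements and failures:**
- **Finger ends:** they sit about 37 mm higher than the reported TCP (47 mm when open). Because of this, my first two tile pushes passed over its top without touching it. After that I set heights from the cameras. My first grip on the tile was also only a few millimetres deep, but it held.
- **Cameras:** the wrist and fixed cameras differed by 3–5 mm, so I found the final positions by contact.
- **Tool tilt:** the tool tips about 0.8° under the final push, inside the 0.05 rad limit. I did not measure the pedestal's own tilt separately.
- **Bystanders:** I judged them unmoved by eye in the top picture; I did not measure them.

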